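# Seat the slicing board and clamp it with the wing knob

### The job

Slide the wooden slicing board under the arm of the steel board holder until its front edge sits flush against the black stop, centred under the pad and square. Then turn the wing knob clockwise until the pad grips the board firmly but not overtight (about 35 newtons; where it starts to bite varies), without leaning on the metal guard beside the wings or ramming the stop. Let go, and leave the bread rolls and the bowl alone.

Things in the scene. Friction and masses are not known exactly. Their poses are not given: they have to be found in the camera images.
- clamp: Fixed steel board holder. Origin on the table at the middle of its stop's face; x points the way the board slides in (within 0.35 rad of world x), y along the stop, z up. Its arm (y -22 to 22 mm, 40 to 52 mm above the table) reaches back over the board to x = -66 mm. The wing knob stands on the arm, vertical axis at x = -38 mm, y = 0.
- stop: The black plastic stop block of the holder, 140 mm long along y, 34 mm high; its face is the plane x = 0 of the holder. Origin and axes as the holder's. Hitting it with more than 30 N is ramming.
- guard: Upright aluminium crumb guard fixed to the holder beside the knob, 4 mm thick (x 4 to 8 mm in the holder's frame), 160 mm long along y, 32 to 90 mm above the table. Its face is 42 mm from the knob's axis; wing tips pass it with 8 mm to spare, so fingers opened wide beside the wings can hit it. Over 10 N bends it. Origin and axes as the holder's.
- knob_grip (a point): Point on the knob's vertical axis at mid height of the wings, 79 mm above the table. Two flat dark steel wings in one line, 68 mm tip to tip, 9 mm thick, from 63 to 90 mm above the table, 11 mm clear of the arm's top. x along the wings, y across their thickness, z up; turns with the knob.
- wing_knob (a joint): Knob angle, rad, grows clockwise from above (tightening), 0 to 2.3, starts at 0 to 0.3; at 0 the wings' x is 1.0 rad anticlockwise of the holder's x. Free, it resists turning with 0.4 N m (about 0.2 when paused) and stays put. From wear it bites at an unknown 0.7 to 1.5 rad; then each rad adds about 95 N of grip and 0.4 N m. Firm, 35 N: about 0.36 rad, 0.14 N m past the bite. May need two grasps.
- press: The pressing unit under the holder's arm, on the knob's axis: a collar and, below it, a round black rubber pad 30 mm across and 4 mm thick that the knob lowers 5 mm per rad. It starts at least 2 mm clear above the board. On the board, under 20 N is loose, over 50 N overtight, over 68 N marks the wood. Origin fixed at the arm's underside, 40 mm above the table; it does not move.
- board: Loose wooden slicing board, 160 (x) by 120 (y) by 20 mm, 0.3 to 0.55 kg. Origin at the centre of its underside; x points to the front edge, z up. An upright bread fence crosses its rear end: 16 mm thick (x), 100 mm long (y), at x = -68 mm, 20 to 61 mm above the table; pinch it to push. Starts 50 to 75 mm short of the stop, up to 25 mm off centre, 0.2 rad skewed.
- board_front (a point): Middle of the board's front edge, 10 mm above the table (80 mm ahead of the board's origin); axes as the board's. Home means it lies at x = 0, y = 0 in the holder's frame.
- fence_top (a point): Middle of the top edge of the board's bread fence, 61 mm above the table; axes as the board's.
- round_roll: Loose pale round bread roll, 84 mm across, 50 mm high, a bystander; origin at the centre of its underside.
- dark_roll: Loose dark bread roll, 72 mm across, 45 mm high, a bystander; origin at the centre of its underside.
- bowl: Loose steel bowl, 110 mm across, 50 mm high, a bystander; origin at the centre of its underside.
Mind the look-alikes: they are no part of the job. Of the things that look like the board, the largest one is meant.

How it is judged:
On the way, in this order (a step that is already met when the one before it is completed fails the run):
1. the board is home against the stop while the pad is still clear of it (x of board_front in the frame of clamp above -0.003 m and y of board_front in the frame of clamp between -0.012 and 0.012 m and angle between the x axis of board and the x axis of clamp, either way round below 0.05 rad and height (world z) of board_front below 0.014 m and contact force between press and board below 1 N), for 0.2 s.
2. the pad grips the board, which is still home, with more than 20 N (x of board_front in the frame of clamp above -0.003 m and y of board_front in the frame of clamp between -0.012 and 0.012 m and angle between the x axis of board and the x axis of clamp, either way round below 0.05 rad and height (world z) of board_front below 0.014 m and contact force between press and board above 20 N), for 0.2 s.
At the end, for the whole second after the job is handed in: The board lies at rest, its front edge within 3 mm of the stop, centred within 12 mm and square within 0.05 rad, clamped by the pad with 20 to 50 N (all of step 2 and contact force between press and board below 50 N and linear speed of board below 0.01 m/s); the robot touches nothing.
It fails at once if the guard pushed with more than 10 N (contact force between guard and the arm above 10 N or contact force between guard and the fingers above 10 N).
It fails at once if the stop rammed by the board with more than 30 N (contact force between stop and board above 30 N).
It fails at once if the pad pressed into the board with more than 68 N (contact force between press and board above 68 N).
It fails at once if a roll or the bowl moved more than 20 mm (distance of any of round_roll, dark_roll, bowl from where it was at the start of the episode above 0.02 m).
It also fails if it takes over 67 s, if anything falls off the work surface, if the arm or the gripper's body presses on something with over 40 N, if the wrist force passes 120 N, or if a joint passes its speed limit or range.

### The arm

A 7-joint arm with a two-finger parallel gripper is mounted at the origin on the work surface. World frame = base frame: x ahead of the robot, y to its left, z up, the work surface at z = 0. Lengths are in m, angles in rad, forces in N, time in s.
With the tool pointing down it reaches from about 0.4 to 0.85 m from the base axis. Payload 4.5 kg.
Tool frame: the origin (TCP) lies on the centre line of the jaws, within the pads' length; the fingertips stand 8 mm ahead of it and the grasp point (between the pads) lies 11 mm behind it; z points along the fingers, x is the direction in which the jaws open and shut, and the axes are right-handed (so a half turn about z gives the same grasp; the last joint's range is limited). The gripper opens to 88 mm and grips with 3 to 60 N. Pads are 18 mm wide; open, the fingers measure 123 mm over their backs; the gripper's body (75 mm by 187 mm) begins 45 mm behind the grasp point.
Start: joints at [-1.22, 0.689, -0.195, 1.565, 0.157, 0.902, -0.215], TCP at [0.195, 0.594, 0.247] pointing down, gripper open.
Joint ranges: [-3.01, 3.01], [-0.46, 2.08], [-1.47, 1.51], [0.13, 2.56], [-1, 4.14], [0.04, 2.09], [-2.66, 2.66]. Speed limits (rad/s): [2.57, 2.57, 3.14, 3.14, 3.14, 3.14, 3.14].

### API

Orientations are given as a unit quaternion [x, y, z, w].
In Python, from plant import get_state, snapshot, finish_job, boxes_of, pinpoint gives the robot as it stands.
- The arm moves only by the shell command python3 -m creep 'ROWS' [FORCE]. ROWS is JSON, a list of rows, each an object with "hand": the finger opening in m, from 0 to 0.0881; "slide": the shift along the tool's x, y, z in m, a list of three; "turn": the turn about the tool's z in degrees. A call has 1 to 5 rows; each row shifts and turns the commanded pose from where the row before left it, along the tool's axes as they then stand; what a row does not reach is not made up. A row lasts 1/8 s, in which the tool goes at most 62.5 mm and 10.7 degrees, less where a joint would pass 70% of its speed; a pose out of reach is approached as far as the arm can. A call is refused whole if a number of a shift passes 0.0625 or a number of a turn 10.7, either way. A call with a gripper value outside its range is refused whole. The fingers move at their own pace and stop on an object; FORCE is the grip in N (left out, the last holds). Time passes only in rows, so rows that do not move let the fingers close. It gives the time, the measured TCP pose, the force and the opening at its end, in the units of the state.
- get_state(): the state, without advancing time (a new reading comes with each control period).
- snapshot(name): name is "side" or "top" or "wrist"; returns a dict with "frame" (420x560x3 uint8, red, green, blue), "depth" (420x560 float32, m along the optical axis (not along the pixel's ray), 0 where there is no reading), "mtx" (3x3 intrinsics, pixels), "camera_from_world" (4x4, takes a point from world to camera coordinates). Camera axes: x right, y down, z forward; pixel columns grow to the right and rows downward; lengths in m; the calibration is good to about 2 mm. A picture is of the moment at which its call begins.
- finish_job(): hands the job in, once; it reports no verdict.
Trained networks look in a picture, given as the dict that the camera call returned (one of the last four; its "shot" number tells which), for a name from the list of things; names that differ only in an ending like _2 or _b are one class to them, and where a whole thing is asked for, a point or a joint stands for the part that bears it (a point fixed in the world has none). Each returns a list of dicts, best first, with "conf" (0 to 1); they miss things now and then, are a little off and sometimes report something else, mostly with a low value. They report only what shows in the picture. A call takes as long as a camera call. They do not tell look-alikes from the thing itself.
- boxes_of(target, picture): "uv" ([column, row] in pixels, amid what is visible of it).
- pinpoint(target, picture): "uv" ([column, row] in pixels: a listed point, or the origin of a listed thing).
The state is a dict: "clock": time; "q": joint angles; "qd": joint speeds; "joint_torque": joint torques, N m; "tool_pos": TCP position; "eef_rot": TCP orientation; "contact_force": force on the tool from outside, world axes, zero at the start; "moment": the same for the moment, N m; "opening": opening from 0.0 (shut) to 1.0 (fully open).
Only numpy, scipy, OpenCV 4.12 (cv2) and the standard library are available. Lean on these libraries where they do the work, as an engineer would, in place of code of your own. Each camera call takes 0.05 s, during which the arm holds its last target.

## Working session

There is one attempt and no reset: what is moved stays moved. The work goes in short steps, Python scripts to look and compute and a shell command to move; the robot and the scene stay as the last step left them, time stands still between calls to the robot, and variables do not carry over. Pictures are saved under pics/ and viewed, and the job is handed in when it is done.

```bash
ls; mkdir -p pics; python3 - <<'E'
from plant import *
import cv2
s=get_state()
for k in s: print(k,s[k])
for n in ["side","top","wrist"]:
    p=snapshot(n); cv2.imwrite(f"pics/{n}0.png",p["frame"][:,:,::-1]); print(n,p["shot"],p["mtx"].tolist() if hasattr(p["mtx"],'tolist') else p["mtx"])
    print(p["camera_from_world"])
    for t in ["board","board_front","fence_top","clamp","stop","knob_grip","press","guard","round_roll","dark_roll","bowl"]:
        r=pinpoint(t,p); print(t,[(q["uv"],q["conf"]) for q in r][:4])
E
```

```text
pics
clock 0.0
q [-1.22018968  0.689943   -0.19452013  1.56632235  0.157294    0.90247984
 -0.2151068 ]
qd [-0.00042283  0.0018124   0.00060887  0.00063023 -0.00018159 -0.00161306
 -0.00028471]
joint_torque [ 5.89352458e-04 -5.27554107e+01 -1.26690332e+00 -1.53428221e+01
 -5.27124968e-02  6.71557340e-03  1.75108448e-04]
tool_pos [0.19456225 0.59331471 0.24594152]
eef_rot [ 8.09771734e-01  5.86744377e-01 -6.76333395e-04  5.64295411e-04]
contact_force [ 3.41714227e-05  7.28060508e-01 -8.75336018e-01]
moment [-0.04980119 -0.00698416  0.0146641 ]
opening 0.9991207403528303
side 1 [[486.88401075275056, 0.0, 286.8712377085157], [0.0, 486.88401075275056, 205.3286110432114], [0.0, 0.0, 1.0]]
[[ 0.98928388 -0.1454695   0.01249144 -0.54302256]
 [-0.08856076 -0.66587977 -0.74078413  0.1379011 ]
 [ 0.11607929  0.73173954 -0.67162701  0.95406113]
 [ 0.          0.          0.          1.        ]]
board [([198.5, 188.7], 0.75), ([197.3, 252.5], 0.65), ([289.1, 222.0], 0.58)]
board_front [([184.0, 272.1], 0.97), ([179.4, 180.4], 0.95), ([320.3, 219.0], 0.61)]
fence_top [([209.6, 180.9], 0.68), ([2
[... 1065 characters left out ...]
.29)]
stop [([268.8, 161.3], 0.63), ([175.5, 219.8], 0.34)]
knob_grip [([266.5, 165.7], 0.5)]
press [([325.7, 204.6], 0.62)]
guard [([268.7, 158.2], 0.9)]
round_roll []
dark_roll [([325.1, 203.8], 0.92)]
bowl [([178.6, 219.7], 0.94), ([199.2, 167.5], 0.46)]
wrist 3 [[333.58788817041193, 0.0, 279.1092221020593], [0.0, 333.58788817041193, 215.5492487336202], [0.0, 0.0, 1.0]]
[[ 0.31095503  0.9504237   0.001324   -0.62512579]
 [ 0.9110178  -0.29845879  0.28455037 -0.03968147]
 [ 0.27083858 -0.08727619 -0.95866018  0.38770037]
 [ 0.          0.          0.          1.        ]]
board []
board_front []
fence_top []
clamp []
stop []
knob_grip []
press []
guard []
round_roll []
dark_roll []
bowl []
```

View pics/side0.png

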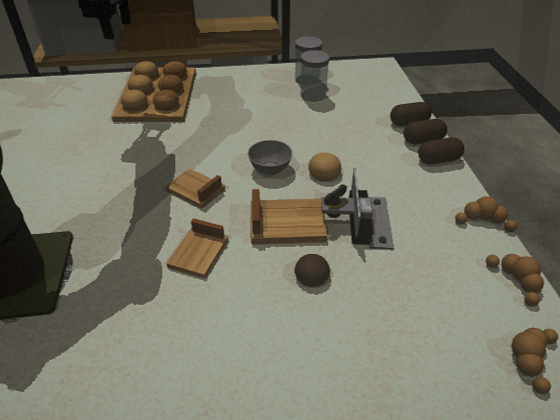

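View pics/top0.png

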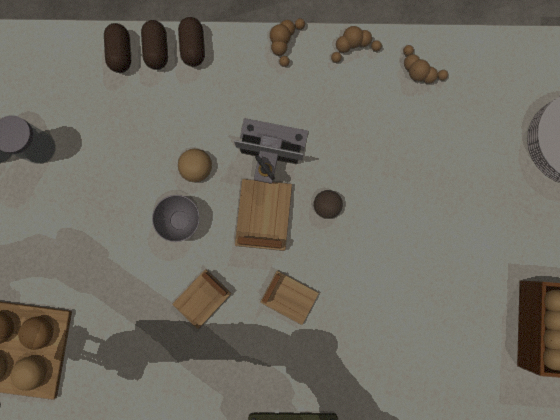

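The board (largest) is at top (265,212), with its front edge near (265,181) and its fence near (260,240). The holder is at (268,158) with the wings at (265,165). The rolls are at (195,165) and (328,204), and the bowl is at (176,219). Next I'll measure poses from depth.

```bash
cat > h.py <<'E'
import numpy as np, cv2
from plant import *
def cloud(p):
    d=p["depth"].astype(float); K=np.array(p["mtx"]); T=np.linalg.inv(np.array(p["camera_from_world"]))
    v,u=np.mgrid[:d.shape[0],:d.shape[1]]
    P=np.stack([(u-K[0,2])/K[0,0]*d,(v-K[1,2])/K[1,1]*d,d],-1)
    W=P@T[:3,:3].T+T[:3,3]; W[d==0]=np.nan
    return W
def onplane(p,uv,z):
    K=np.array(p["mtx"]); T=np.linalg.inv(np.array(p["camera_from_world"]))
    r=T[:3,:3]@np.array([(uv[0]-K[0,2])/K[0,0],(uv[1]-K[1,2])/K[1,1],1]); c=T[:3,3]
    return c+r*(z-c[2])/r[2]
def proj(p,X):
    T=np.array(p["camera_from_world"]);K=np.array(p["mtx"])
    c=T[:3,:3]@np.asarray(X)+T[:3,3]; return (K@c)[:2]/c[2]
E
python3 - <<'E'
from h import *
pt=snapshot("top"); ps=snapshot("side")
for n,p,c in [("top",pt,(190,110,350,260)),("side",ps,(230,140,410,290))]:
    f=p["frame"][c[1]:c[3],c[0]:c[2],::-1]
    cv2.imwrite(f"pics/{n}z.png",cv2.resize(f,None,fx=4.4 if n=="side" else 4,fy=4.4 if n=="side" else 4,interpolation=cv2.INTER_CUBIC)[:600,:800])
Wt=cloud(pt);Ws=cloud(ps)
np.savez("c.npz",Wt=Wt,Ws=Ws,ft=pt["frame"],fs=ps["frame"])
print("front",onplane(pt,(264.5,180.7),.01),onplane(ps,(320.3,219),.01))
print("fence",onplane(pt,(258.4,240.4),.061),onplane(ps,(255.1,204.2),.061))
print("board",onplane(pt,(265.6,214.8),.0),onplane(ps,(289.1,222),.0))
print("stop",onplane(pt,(268.8,161.3),.0),onplane(ps,(346.3,222.2),.0), "clamp",onplane(pt,(268.5,155.3),0),onplane(ps,(348.5,220.3),0))
print("knob",onplane(pt,(266.5,165.7),.079),onplane(ps,(333,191.3),.079))
# height map of relevant points
for n,W in (("t",Wt),("s",Ws)):
    P=W.reshape(-1,3); P=P[np.isfinite(P).all(1)]
    m=(P[:,0]>.42)&(P[:,0]<.75)&(abs(P[:,1]-.04)<.12)
    print(n,np.histogram(P[m][:,2],bins=np.arange(-.01,.12,.005)))
    b=P[m&(P[:,2]>.014)&(P[:,2]<.026)&(P[:,0]<.62)&(abs(P[:,1]-.04)<.09)]
    r=cv2.minAreaRect(b[:,:2].astype(np.float32)*1000);print("board",r,len(b),b[:,2].mean())
    g=P[m&(P[:,2]>.083)&(P[:,2]<.1)]
    if len(g)>5:
        print("guard/wings top", cv2.minAreaRect(g[:,:2].astype(np.float32)*1000),len(g))
    fz=P[m&(P[:,2]>.055)&(P[:,2]<.066)&(P[:,0]<.56)]
    if len(fz)>5: print("fence",cv2.minAreaRect(fz[:,:2].astype(np.float32)*1000),len(fz),fz.mean(0))
E
```

```text
front [0.64449306 0.07126463 0.01      ] [0.63282028 0.06670305 0.01      ]
fence [0.4979074 0.081582  0.061    ] [0.49178617 0.07740211 0.061     ]
board [0.56317458 0.0679044  0.        ] [0.56514834 0.07661624 0.        ]
stop [0.6943341  0.06174804 0.        ] [0.69055356 0.05918038 0.        ] clamp [0.70922487 0.06265467 0.        ] [0.69683619 0.06444793 0.        ]
knob [0.66627544 0.06480667 0.079     ] [0.65809845 0.07639493 0.079     ]
t (array([  48, 3338, 4551,  256,   66, 1209, 1838,  113,  267,  248,  152,
        139,  508,  205,  247,   80,   43,   47,   55,  161,  100,    1,
          0,    0,    0]), array([-0.01 , -0.005,  0.   ,  0.005,  0.01 ,  0.015,  0.02 ,  0.025,
        0.03 ,  0.035,  0.04 ,  0.045,  0.05 ,  0.055,  0.06 ,  0.065,
        0.07 ,  0.075,  0.08 ,  0.085,  0.09 ,  0.095,  0.1  ,  0.105,
        0.11 ,  0.115]))
board ((521.020263671875, 41.120304107666016), (178.95726013183594, 197.27902221679688), 88.7862777709961) 2524 0.020496334375003644
guard/wings top ((674.3114624023438, 67.2001724243164), (159.3853302001953, 70.68836212158203), 79.137
[... 268 characters left out ...]
 56,   56,   69,   68,  162,   36,    0,
          0,    0,    0]), array([-0.01 , -0.005,  0.   ,  0.005,  0.01 ,  0.015,  0.02 ,  0.025,
        0.03 ,  0.035,  0.04 ,  0.045,  0.05 ,  0.055,  0.06 ,  0.065,
        0.07 ,  0.075,  0.08 ,  0.085,  0.09 ,  0.095,  0.1  ,  0.105,
        0.11 ,  0.115]))
board ((523.6212158203125, 73.37744140625), (122.0820541381836, 199.39700317382812), 85.94619750976562) 2263 0.0194145607343681
guard/wings top ((671.0955810546875, 65.46714782714844), (160.8992919921875, 69.19414520263672), 79.2381362915039) 226
fence ((492.55999755859375, 78.45537567138672), (102.28645324707031, 14.608936309814453), 84.59906005859375) 249 [0.49154145 0.07299353 0.06071601]
```

View pics/topz.png

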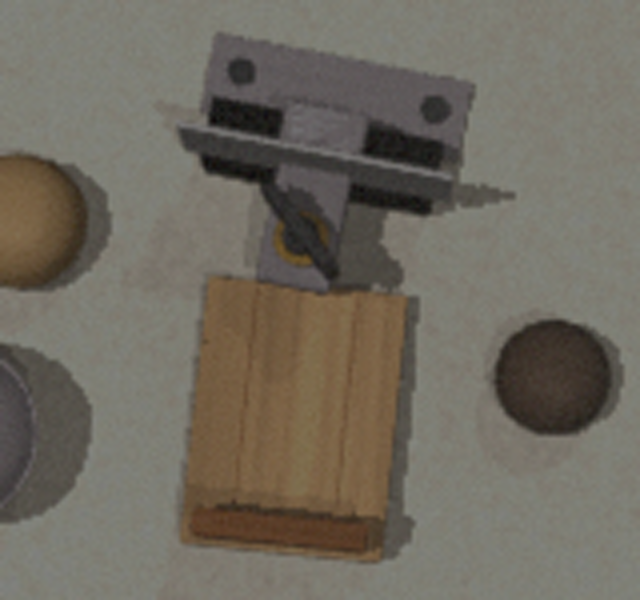

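```bash
python3 - <<'E'
from h import *
d=np.load("c.npz")
for n in "ts":
    W=d["W"+n];P=W.reshape(-1,3);P=P[np.isfinite(P).all(1)]
    g=P[(P[:,2]>.082)&(P[:,2]<.096)&(P[:,0]>.6)&(P[:,0]<.76)&(abs(P[:,1]-.06)<.12)]
    # split guard vs wings via line: clamp frame approx angle -10.8deg
    a=np.radians(-10.8); X=g[:,:2]@np.array([np.cos(a),np.sin(a)]); Y=g[:,:2]@np.array([-np.sin(a),np.cos(a)])
    print(n,np.histogram(X,bins=np.arange(.60,.72,.004)))
    split=.672
    gg=g[X>np.max(X)-.014]; 
    c=gg[:,:2].mean(0); u=np.linalg.svd(gg[:,:2]-c)[2][0]; u*=np.sign(u[1]); print("guard c",c,"ang x",np.degrees(np.arctan2(u[1],u[0]))-90,len(gg), cv2.minAreaRect(gg[:,:2].astype(np.float32)*1000), gg[:,2].mean())
    w=g[X<np.max(X)-.016]
    print("wings",cv2.minAreaRect(w[:,:2].astype(np.float32)*1000),len(w),w.mean(0))
    b=P[(P[:,2]>.014)&(P[:,2]<.024)&(P[:,0]>.49)&(P[:,0]<.66)&(P[:,1]>0.00)&(P[:,1]<.14)]
    m=np.zeros((400,400),np.uint8)
    ij=((b[:,:2]-[.45,-.05])*1000).astype(int)
    m[ij[:,0],ij[:,1]]=255; m=cv2.morphologyEx(m,cv2.MORPH_CLOSE,np.ones((7,7)))
    k,l,s,_=cv2.connectedComponentsWithStats(m); i=1+np.argmax(s[1:,4]); pts=np.argwhere(l==i).astype(np.float32)
    print("board",s[i],cv2.minAreaRect(pts), "offset .45,-.05 mm (x,y)")
E
```

```text
t (array([  0,   0,   0,   2,   9,  13,  10,  10,  10,   9,  11,  12,  11,
        11,   7,   2,   0,   0,   0,  13, 152,  18,   0,   0,   0,   0,
         0,   0,   0]), array([0.6  , 0.604, 0.608, 0.612, 0.616, 0.62 , 0.624, 0.628, 0.632,
       0.636, 0.64 , 0.644, 0.648, 0.652, 0.656, 0.66 , 0.664, 0.668,
       0.672, 0.676, 0.68 , 0.684, 0.688, 0.692, 0.696, 0.7  , 0.704,
       0.708, 0.712, 0.716]))
guard c [0.70568396 0.06087164] ang x -10.786834602045616 183 ((706.2299194335938, 61.06340026855469), (159.3685302734375, 5.915820598602295), 79.58206939697266) 0.08901303741007409
wings ((662.1353759765625, 68.53623962402344), (66.10052490234375, 9.2603120803833), 37.05317306518555) 117 [0.66228532 0.06886311 0.08810972]
board [   57    40   132   157 16196] ((113.67680358886719, 122.64088439941406), (120.82988739013672, 156.43368530273438), 84.8826904296875) offset .45,-.05 mm (x,y)
s (array([ 0,  0,  0,  7, 13, 11, 11, 12, 10,  7,  9, 14, 12,  8,  2,  0,  0,
        0,  0, 87, 40,  0,  0,  0,  0,  0,  0,  0,  0]), array([0.6  , 0.604, 0.608, 0.612, 0.616, 0.62 , 0.624, 0.628, 0.632,
       0.636, 0.64 , 0.644, 0.648, 0.652, 0.656, 0.66 , 0.664, 0.668,
       0.672, 0.676, 0.68 , 0.684, 0.688, 0.692, 0.696, 0.7  , 0.704,
       0.708, 0.712, 0.716]))
guard c [0.70182548 0.05469478] ang x -10.682604655076162 127 ((702.9561767578125, 59.41139221191406), (160.8992919921875, 4.33217716217041), 79.2381362915039) 0.08844100430005827
wings ((658.50390625, 66.26127624511719), (62.8958854675293, 10.910133361816406), 36.6174201965332) 116 [0.65822025 0.06531979 0.08634302]
board [   55    40   134   153 16458] ((116.54214477539062, 120.7766342163086), (124.52215576171875, 144.33885192871094), 85.42607879638672) offset .45,-.05 mm (x,y)
```

View pics/sidez.png

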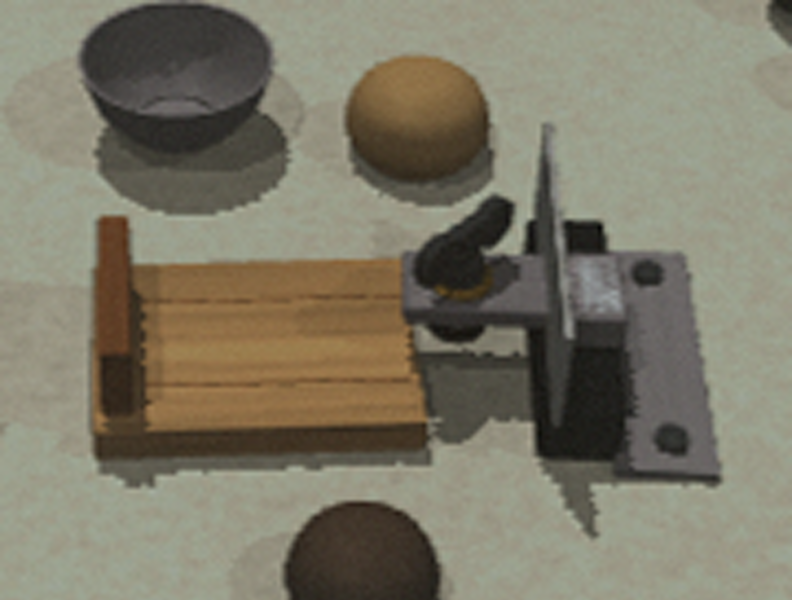

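Fused top and side estimates:

| Item | World position (m) | Yaw |
|---|---|---|
| Holder origin | (0.698, 0.061) | −10.75° |
| Fence | (0.494, 0.079) | −5.3° |
| Wings | (0.660, 0.067) | +37° |

So the knob is at about 0.17 rad. The board needs roughly +57 mm along the holder's x, +6.6 mm in y and −5.4° of yaw. Now I'll turn and go above the fence.

```bash
python3 -m creep '[{"hand":0.06,"slide":[0,0,0],"turn":9.6},{"hand":0.06,"slide":[0,0,0],"turn":9.6},{"hand":0.06,"slide":[0,0,0],"turn":9.6},{"hand":0.06,"slide":[0,0,0],"turn":9.6}]' 30
python3 -m creep '[{"hand":0.06,"slide":[0,0,0],"turn":9.6},{"hand":0.06,"slide":[0,0,0],"turn":9.7},{"hand":0.06,"slide":[0,0,0],"turn":9.7},{"hand":0.06,"slide":[0,0,0],"turn":9.7}]'
for i in 1; do :; done
python3 -m creep '[{"hand":0.06,"slide":[0.023,0.0323,0],"turn":0},{"hand":0.06,"slide":[0.023,0.0323,0],"turn":0},{"hand":0.06,"slide":[0.023,0.0323,0],"turn":0},{"hand":0.06,"slide":[0.023,0.0323,0],"turn":0},{"hand":0.06,"slide":[0.023,0.0323,0],"turn":0}]'
python3 -m creep '[{"hand":0.06,"slide":[0.023,0.0323,0],"turn":0},{"hand":0.06,"slide":[0.023,0.0323,0],"turn":0},{"hand":0.06,"slide":[0.023,0.0323,0],"turn":0},{"hand":0.06,"slide":[0.023,0.0323,0],"turn":0},{"hand":0.06,"slide":[0.023,0.0323,0],"turn":0}]'
python3 -m creep '[{"hand":0.06,"slide":[0.023,0.0323,0],"turn":0},{"hand":0.06,"slide":[0.023,0.0323,0],"turn":0},{"hand":0.06,"slide":[0.023,0.0323,0],"turn":0},{"hand":0.06,"slide":[0.023,0.0323,0],"turn":0},{"hand":0.06,"slide":[0.023,0.0323,0],"turn":0}]'
cat >> h.py <<'E'
O=np.array([.698,.061]); YC=np.radians(-10.75)
def tool():
    s=get_state(); from scipy.spatial.transform import Rotation as R
    M=R.from_quat(s["eef_rot"]).as_matrix(); return s,M,np.degrees(np.arctan2(M[1,0],M[0,0]))
def goto(xy,z,yaw):
    s,M,y=tool(); d=M.T@(np.array([*xy,z])-s["tool_pos"])
    print("pos",s["tool_pos"].round(4),"yaw",round(y,2),"tilt",M[:,2].round(4),"q",s["q"].round(2),"open",round(s["opening"]*88.1,1)); print("slide",d.round(4),"turn",round(y-yaw,2))
    print("F",np.round(s["contact_force"],2),"M",np.round(s["moment"],3),"t",s["clock"])
E
python3 -c "
from h import *
goto((.4937,.0788),.15,-5.3)"
```

```text
clock: 2.4
tool_pos: [0.1946, 0.5939, 0.2468]
eef_rot: [0.958, 0.285, -0.0, -0.0]
contact_force: [0.2, 0.4, 0.4]
opening: 0.681
clock: 2.9
tool_pos: [0.1945, 0.594, 0.2468]
eef_rot: [0.999, -0.048, -0.0, -0.0]
contact_force: [-0.1, 0.5, 0.7]
opening: 0.677
clock: 3.52
tool_pos: [0.295, 0.4217, 0.2469]
eef_rot: [0.999, -0.046, 0.0, -0.0]
contact_force: [1.3, 0.4, 0.2]
opening: 0.676
clock: 4.15
tool_pos: [0.3949, 0.2504, 0.2469]
eef_rot: [0.999, -0.046, 0.0, -0.0]
contact_force: [0.6, -0.3, -0.0]
opening: 0.68
clock: 4.78
tool_pos: [0.4947, 0.0789, 0.2469]
eef_rot: [0.999, -0.046, 0.0, -0.0]
contact_force: [0.0, -0.4, -0.2]
opening: 0.685
pos [0.4947 0.0789 0.2469] yaw -5.24 tilt [ 6.e-04  4.e-04 -1.e+00] q [-0.32  0.53  0.1   1.94 -0.08  0.67 -0.25] open 60.3
slide [-0.001   0.0003  0.0969] turn 0.06
F [ 0.04 -0.36 -0.21] M [-0.065  0.02  -0.004] t 4.775
```

```bash
python3 -m creep '[{"hand":0.06,"slide":[0,0,0.048],"turn":0},{"hand":0.06,"slide":[0,0,0.048],"turn":0},{"hand":0.06,"slide":[0,0,0.044],"turn":0},{"hand":0.06,"slide":[0,0,0],"turn":0}]'
python3 - <<'E'
from h import *
goto((.4937,.0788),.044,-5.3)
p=snapshot("wrist"); cv2.imwrite("pics/w1.png",p["frame"][:,:,::-1])
p=snapshot("side"); cv2.imwrite("pics/s1.png",cv2.resize(p["frame"][110:290,200:420,::-1],None,fx=3.3,fy=3.3))
E
```

```text
clock: 5.28
tool_pos: [0.4921, 0.0797, 0.1046]
eef_rot: [0.999, -0.046, -0.003, 0.001]
contact_force: [-0.3, -0.1, 0.9]
opening: 0.676
pos [0.4921 0.0797 0.1046] yaw -5.24 tilt [-5.9e-03 -9.0e-04 -1.0e+00] q [-0.28  0.77  0.05  2.06 -0.11  0.32 -0.23] open 59.6
slide [0.0021 0.0006 0.0605] turn 0.06
F [-0.34 -0.06  0.92] M [-0.045  0.094  0.022] t 5.275
```

View pics/w1.png

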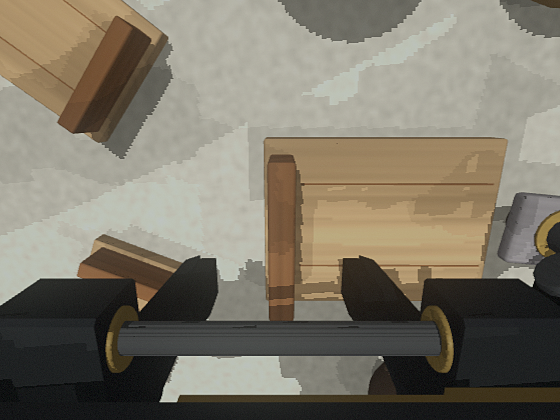

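View pics/s1.png

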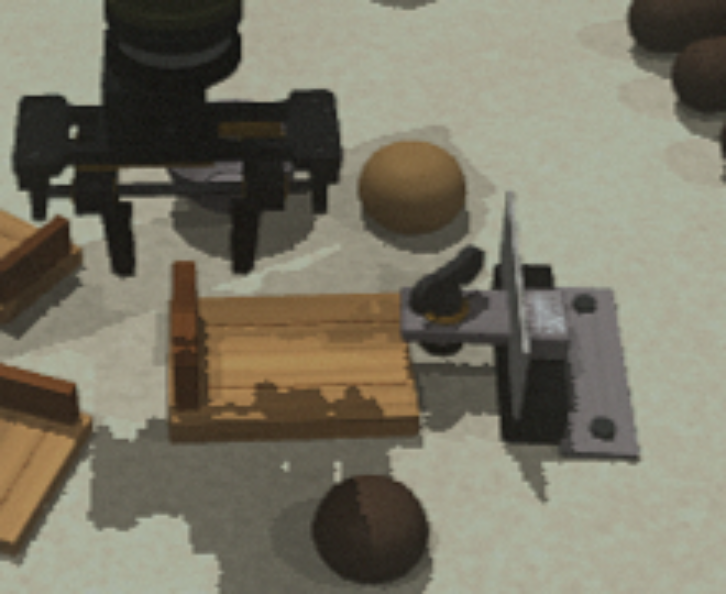

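The fence sits midway between the open fingers (wrist column ~281) and lies parallel to the pads. Descending and pinching.

```bash
python3 -m creep '[{"hand":0.06,"slide":[0,0,0.03],"turn":0},{"hand":0.06,"slide":[0,0,0.027],"turn":0},{"hand":0.06,"slide":[0,0,0],"turn":0},{"hand":0.06,"slide":[0,0,0],"turn":0}]'
python3 - <<'E'
from h import *
goto((.4937,.0788),.044,-5.3)
E
python3 -m creep '[{"hand":0.0,"slide":[0,0,0],"turn":0},{"hand":0.0,"slide":[0,0,0],"turn":0},{"hand":0.0,"slide":[0,0,0],"turn":0},{"hand":0.0,"slide":[0,0,0],"turn":0},{"hand":0.0,"slide":[0,0,0],"turn":0}]' 30
python3 - <<'E'
from h import *
goto((.5526,.0886),.044,-10.75)
E
```

```text
clock: 5.88
tool_pos: [0.4952, 0.0801, 0.0516]
eef_rot: [0.999, -0.046, 0.002, -0.0]
contact_force: [0.6, 0.3, -0.6]
opening: 0.682
pos [0.4952 0.0801 0.0516] yaw -5.25 tilt [ 3.1e-03  6.0e-04 -1.0e+00] q [-0.27  0.88  0.03  2.07 -0.12  0.19 -0.23] open 60.1
slide [-0.0014  0.0014  0.0076] turn 0.05
F [ 0.61  0.34 -0.62] M [-0.039  0.053 -0.006] t 5.875
clock: 6.5
tool_pos: [0.4936, 0.0799, 0.0497]
eef_rot: [0.999, -0.046, -0.0, 0.0]
contact_force: [-1.1, 0.1, 1.5]
opening: 0.172
pos [0.4936 0.0799 0.0497] yaw -5.25 tilt [-7.e-04  0.e+00 -1.e+00] q [-0.27  0.88  0.03  2.08 -0.12  0.19 -0.23] open 15.1
slide [ 0.058  -0.0141  0.0056] turn 5.5
F [-1.1   0.15  1.52] M [-0.093  0.166 -0.008] t 6.5
```

```bash
python3 -m creep '[{"hand":0.03,"slide":[0,0,0],"turn":0},{"hand":0.03,"slide":[0,0,0.007],"turn":0},{"hand":0.0,"slide":[0,0,0],"turn":0},{"hand":0.0,"slide":[0,0,0],"turn":0},{"hand":0.0,"slide":[0,0,0],"turn":0}]' 30
python3 - <<'E'
from h import *
goto((.5526,.0886),.044,-10.75)
p=snapshot("side"); cv2.imwrite("pics/s2.png",cv2.resize(p["frame"][110:290,200:420,::-1],None,fx=3.3,fy=3.3))
E
```

```text
clock: 7.12
tool_pos: [0.4937, 0.0798, 0.0425]
eef_rot: [0.999, -0.046, -0.0, 0.0]
contact_force: [-0.4, 0.5, -2.5]
opening: 0.179
pos [0.4937 0.0798 0.0425] yaw -5.25 tilt [-5.e-04 -1.e-04 -1.e+00] q [-0.27  0.89  0.03  2.08 -0.12  0.17 -0.23] open 15.7
slide [ 0.0578 -0.0141 -0.0015] turn 5.5
F [-0.43  0.51 -2.52] M [-0.069  0.109  0.005] t 7.125
```

View pics/s2.png

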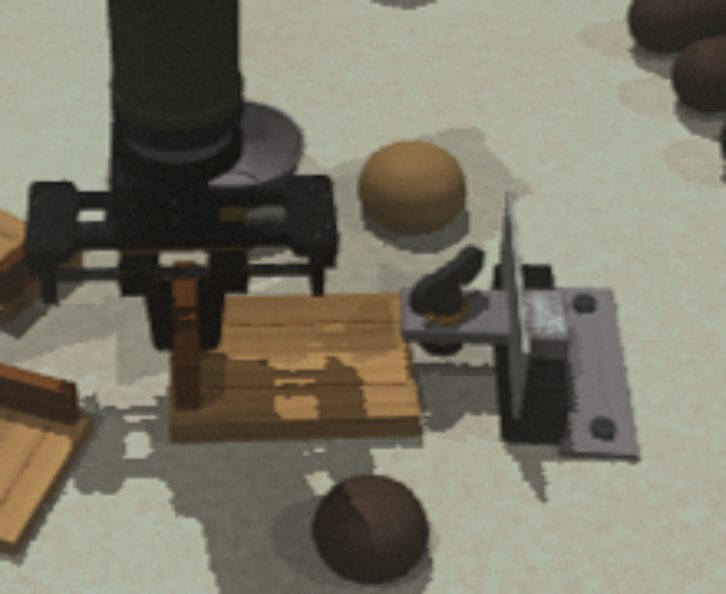

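```bash
python3 - <<'E'
from h import *
p=snapshot("side"); W=cloud(p)
for c in [(322,275),(322,285),(322,292),(47,298),(250,270),(330,240),(330,225),(210,340),(280,245)]:
    u=round(c[0]/3.3+200);v=round(c[1]/3.3+110); print(c,W[v,u].round(4))
P=W[160:205,285:303].reshape(-1,3);P=P[np.isfinite(P).all(1)&(P[:,2]>.04)&(P[:,0]<.63)&(P[:,1]<.16)]
print(P[np.argsort(P[:,2])][:25:3].round(3))
E
```

```text
(322, 275) [0.6003 0.1693 0.0014]
(322, 285) [0.598  0.1558 0.004 ]
(322, 292) [ 0.598   0.1548 -0.0014]
(47, 298) [0.4085 0.0543 0.1029]
(250, 270) [0.5329 0.0511 0.1127]
(330, 240) [0.5787 0.0382 0.1417]
(330, 225) [0.5814 0.0539 0.1414]
(210, 340) [0.5092 0.0671 0.043 ]
(280, 245) [0.551  0.051  0.1316]
[[0.57  0.039 0.1  ]
 [0.568 0.054 0.101]
 [0.568 0.039 0.103]
 [0.568 0.04  0.105]
 [0.57  0.037 0.107]
 [0.572 0.039 0.108]
 [0.559 0.048 0.11 ]
 [0.574 0.039 0.11 ]
 [0.553 0.048 0.111]]
```

Gripper legs bottom out at z≈0.10, so they clear the wings (0.09). Now squaring, centring and sliding most of the way.

```bash
python3 -m creep '[{"hand":0.0,"slide":[0.005,-0.004,0],"turn":1.8},{"hand":0.0,"slide":[0.005,-0.005,0],"turn":1.9},{"hand":0.0,"slide":[0.005,-0.005,0],"turn":1.8},{"hand":0.0,"slide":[0.005,-0.005,0],"turn":0},{"hand":0.0,"slide":[0.005,0,0],"turn":0}]'
python3 -m creep '[{"hand":0.0,"slide":[0.006,0,0],"turn":0},{"hand":0.0,"slide":[0.006,0,0],"turn":0},{"hand":0.0,"slide":[0.005,0,0],"turn":0},{"hand":0.0,"slide":[0,0,0],"turn":0},{"hand":0.0,"slide":[0,0,0],"turn":0}]'
python3 - <<'E'
from h import *
goto((.5526,.0886),.0425,-10.75)
p=snapshot("side"); cv2.imwrite("pics/s3.png",cv2.resize(p["frame"][110:290,200:420,::-1],None,fx=3.3,fy=3.3))
pt=snapshot("top"); cv2.imwrite("pics/t3.png",cv2.resize(pt["frame"][110:260,190:350,::-1],None,fx=4,fy=4,interpolation=cv2.INTER_CUBIC))
E
```

```text
clock: 7.85
tool_pos: [0.5218, 0.0957, 0.0427]
eef_rot: [0.996, -0.093, 0.0, -0.0]
contact_force: [-0.6, 0.7, -2.6]
opening: 0.183
clock: 8.48
tool_pos: [0.5381, 0.0917, 0.0427]
eef_rot: [0.996, -0.094, 0.0, -0.0]
contact_force: [0.7, -0.5, -3.0]
opening: 0.177
pos [0.5381 0.0917 0.0427] yaw -10.76 tilt [ 2.e-04  0.e+00 -1.e+00] q [-0.29  0.92  0.06  1.94 -0.16  0.29 -0.28] open 15.6
slide [0.0149 0.0004 0.0002] turn -0.01
F [ 0.71 -0.5  -3.04] M [-0.062  0.141 -0.071] t 8.475
```

View pics/s3.png

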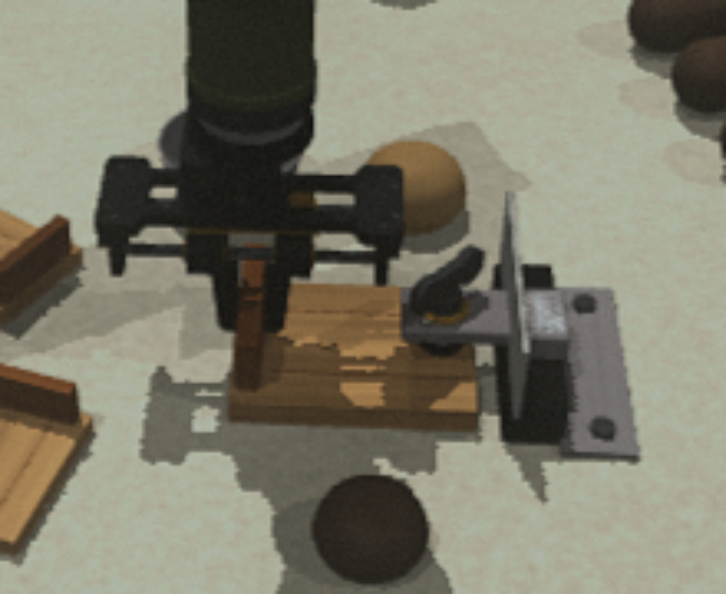

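View pics/t3.png

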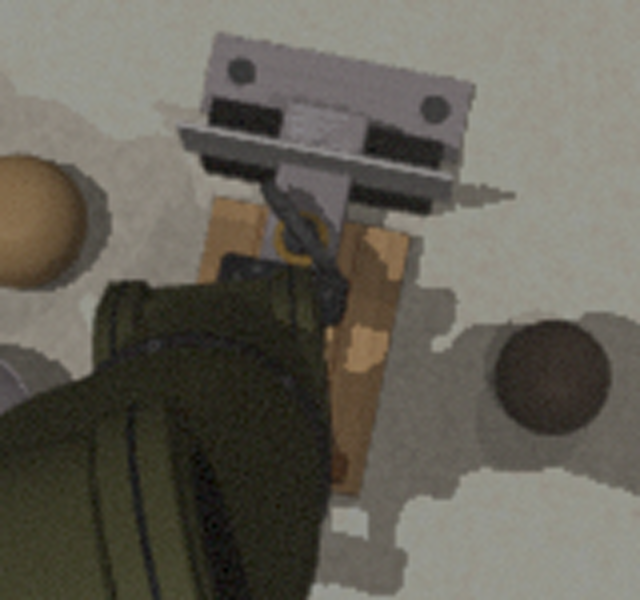

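```bash
python3 - <<'E'
from h import *
pt=snapshot("top"); c,s=np.cos(YC),np.sin(YC)
for uv in [(212,197),(412,235)]:
    X=onplane(pt,(uv[0]/4+190-.4,uv[1]/4+110-.4),.02)[:2]-[.6995,.0622]  # top-camera's own holder origin
    print(X@[c,s],X@[-s,c])
for uv in [(203,170),(432,213)]:
    X=onplane(pt,(uv[0]/4+190-.4,uv[1]/4+110-.4),.034)[:2]-[.6995,.0622]
    print("stop",X@[c,s],X@[-s,c])
E
python3 -m creep '[{"hand":0.0,"slide":[0.003,0,0],"turn":0},{"hand":0.0,"slide":[0.003,0,0],"turn":0},{"hand":0.0,"slide":[0.003,0,0],"turn":0},{"hand":0.0,"slide":[0,0,0],"turn":0}]'
python3 - <<'E'
from h import *
goto((.5526,.0886),.0425,-10.75)
p=snapshot("side"); cv2.imwrite("pics/s4.png",cv2.resize(p["frame"][150:260,290:410,::-1],None,fx=5,fy=5,interpolation=cv2.INTER_CUBIC))
E
```

```text
-0.015805858231427373 0.05988839114315008
-0.01497677632691542 -0.06191028481401703
stop -0.0038785358533327675 0.06669709213270232
stop -0.0026617953794045674 -0.07115411967208056
clock: 9.12
tool_pos: [0.5474, 0.09, 0.0427]
eef_rot: [0.996, -0.094, 0.0, -0.0]
contact_force: [0.1, -0.1, -3.2]
opening: 0.183
pos [0.5474 0.09   0.0427] yaw -10.77 tilt [ 8.e-04  0.e+00 -1.e+00] q [-0.28  0.92  0.06  1.92 -0.16  0.31 -0.28] open 16.1
slide [0.0054 0.0004 0.0002] turn -0.02
F [ 0.15 -0.11 -3.2 ] M [-0.061  0.171 -0.038] t 9.125
```

View pics/s4.png

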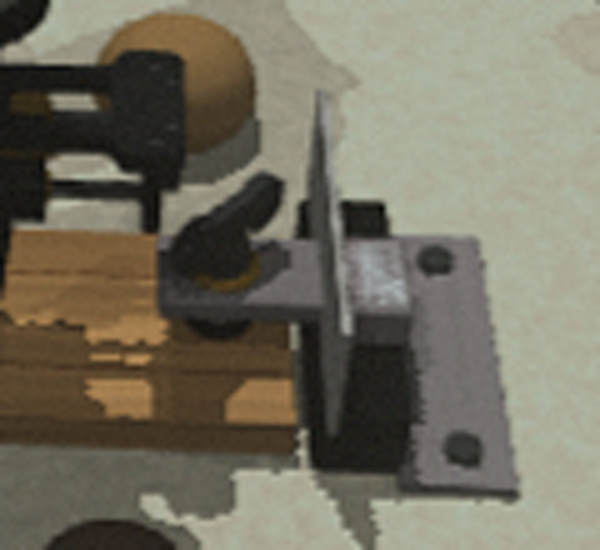

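Board edge is about 4 mm from the stop (gap at ~(303,430)), centred within ~1–2 mm, square. Creeping the rest, watching force.

```bash
python3 -m creep '[{"hand":0.0,"slide":[0.001,0,0],"turn":0},{"hand":0.0,"slide":[0.001,0,0],"turn":0},{"hand":0.0,"slide":[0,0,0],"turn":0}]'
python3 -m creep '[{"hand":0.0,"slide":[0.001,0,0],"turn":0}]'
python3 -m creep '[{"hand":0.0,"slide":[0.0005,0,0],"turn":0},{"hand":0.0,"slide":[0,0,0],"turn":0}]'
python3 - <<'E'
from h import *
goto((.5526,.0886),.0425,-10.75)
p=snapshot("side"); cv2.imwrite("pics/s5.png",cv2.resize(p["frame"][150:260,290:410,::-1],None,fx=5,fy=5,interpolation=cv2.INTER_CUBIC))
E
```

```text
clock: 9.55
tool_pos: [0.5489, 0.0898, 0.0427]
eef_rot: [0.996, -0.094, 0.0, -0.0]
contact_force: [-0.4, 0.0, -3.1]
opening: 0.176
clock: 9.68
tool_pos: [0.5496, 0.0896, 0.0427]
eef_rot: [0.996, -0.094, -0.0, -0.0]
contact_force: [-0.5, 0.3, -2.1]
opening: 0.181
clock: 9.93
tool_pos: [0.5504, 0.0895, 0.0427]
eef_rot: [0.996, -0.094, 0.0, -0.0]
contact_force: [-0.4, -0.6, -2.7]
opening: 0.181
pos [0.5504 0.0895 0.0427] yaw -10.75 tilt [ 1.e-04  1.e-04 -1.e+00] q [-0.28  0.92  0.06  1.91 -0.16  0.32 -0.28] open 15.9
slide [0.0024 0.0004 0.0002] turn 0.0
F [-0.44 -0.55 -2.69] M [-0.049  0.199 -0.017] t 9.925
```

View pics/s5.png

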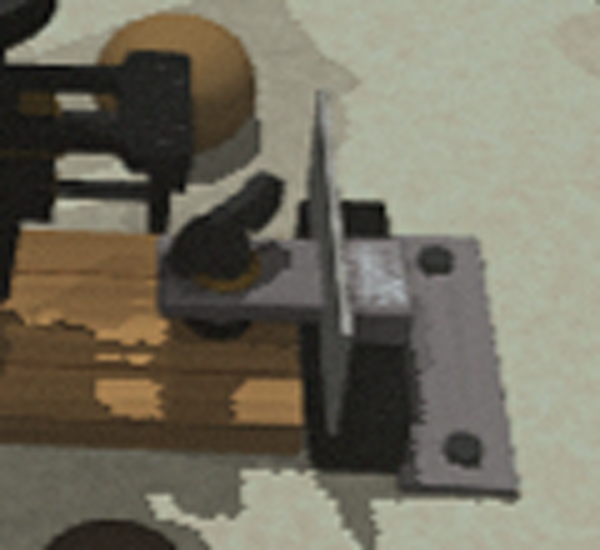

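```bash
python3 -m creep '[{"hand":0.0,"slide":[0.0007,0,0],"turn":0},{"hand":0.0,"slide":[0,0,0],"turn":0}]'
python3 -m creep '[{"hand":0.0,"slide":[0.0007,0,0],"turn":0},{"hand":0.0,"slide":[0,0,0],"turn":0}]'
python3 -m creep '[{"hand":0.0,"slide":[0.0007,0,0],"turn":0},{"hand":0.0,"slide":[0,0,0],"turn":0}]'
```

```text
clock: 10.22
tool_pos: [0.551, 0.0893, 0.0427]
eef_rot: [0.996, -0.094, 0.0, -0.0]
contact_force: [0.4, -0.1, -3.1]
opening: 0.178
clock: 10.48
tool_pos: [0.5517, 0.0892, 0.0427]
eef_rot: [0.996, -0.094, 0.0, -0.0]
contact_force: [-0.3, 0.9, -2.9]
opening: 0.18
clock: 10.72
tool_pos: [0.5524, 0.0891, 0.0427]
eef_rot: [0.996, -0.094, 0.0, -0.0]
contact_force: [-0.3, -0.2, -3.7]
opening: 0.179
```

```bash
python3 -m creep '[{"hand":0.0,"slide":[0.0007,0,0],"turn":0},{"hand":0.0,"slide":[0,0,0],"turn":0}]'
python3 -m creep '[{"hand":0.0,"slide":[0.0005,0,0],"turn":0},{"hand":0.0,"slide":[0,0,0],"turn":0}]'
python3 - <<'E'
from h import *
goto((.5526,.0886),.0425,-10.75)
p=snapshot("side"); cv2.imwrite("pics/s6.png",cv2.resize(p["frame"][150:260,290:410,::-1],None,fx=5,fy=5,interpolation=cv2.INTER_CUBIC))
E
```

```text
clock: 10.98
tool_pos: [0.5531, 0.089, 0.0427]
eef_rot: [0.996, -0.094, 0.0, -0.0]
contact_force: [-0.7, 0.8, -2.6]
opening: 0.178
clock: 11.22
tool_pos: [0.5533, 0.0889, 0.0427]
eef_rot: [0.996, -0.094, -0.0, -0.0]
contact_force: [-0.9, -0.0, -2.5]
opening: 0.178
pos [0.5533 0.0889 0.0427] yaw -10.75 tilt [-4.e-04  1.e-04 -1.e+00] q [-0.28  0.92  0.06  1.9  -0.16  0.32 -0.28] open 15.7
slide [-0.0007  0.0004  0.0002] turn 0.0
F [-0.86 -0.02 -2.53] M [-0.043  0.384  0.009] t 11.225
```

View pics/s6.png

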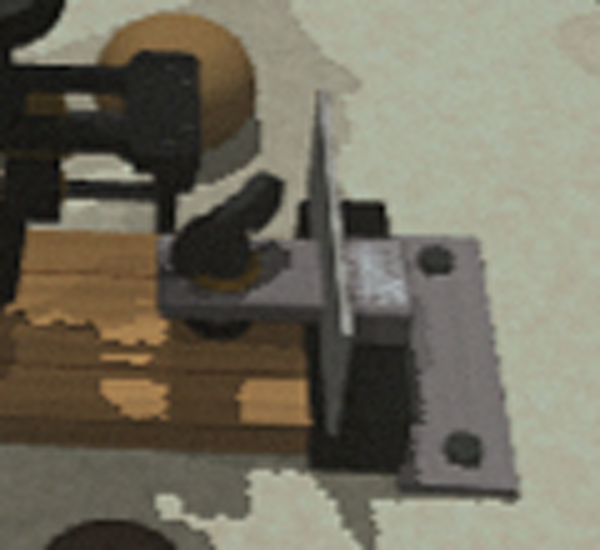

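```bash
python3 -m creep '[{"hand":0.0,"slide":[0.0005,0,0],"turn":0},{"hand":0.0,"slide":[0,0,0],"turn":0}]'
python3 -c "
from h import *
goto((.5526,.0886),.0425,-10.75)"
python3 -m creep '[{"hand":0.0,"slide":[0.0005,0,0],"turn":0},{"hand":0.0,"slide":[0,0,0],"turn":0}]'
python3 -c "
from h import *
goto((.5526,.0886),.0425,-10.75)"
```

```text
clock: 11.52
tool_pos: [0.5533, 0.0889, 0.0426]
eef_rot: [0.996, -0.094, -0.001, -0.0]
contact_force: [-3.2, 0.6, -1.8]
opening: 0.183
pos [0.5533 0.0889 0.0426] yaw -10.74 tilt [-1.3e-03  2.0e-04 -1.0e+00] q [-0.28  0.92  0.06  1.9  -0.16  0.33 -0.28] open 16.2
slide [-0.0007  0.0005  0.0001] turn 0.01
F [-3.18  0.63 -1.75] M [ 0.092  0.611 -0.014] t 11.525
clock: 11.78
tool_pos: [0.5534, 0.0889, 0.0426]
eef_rot: [0.996, -0.093, -0.001, -0.0]
contact_force: [-5.5, 1.6, -0.6]
opening: 0.181
pos [0.5534 0.0889 0.0426] yaw -10.73 tilt [-2.3e-03  2.0e-04 -1.0e+00] q [-0.28  0.92  0.06  1.9  -0.16  0.33 -0.28] open 15.9
slide [-0.0007  0.0005  0.0001] turn 0.02
F [-5.48  1.57 -0.56] M [1.970e-01 1.057e+00 1.000e-03] t 11.775
```

```bash
python3 -m creep '[{"hand":0.0,"slide":[-0.0005,0,0],"turn":0},{"hand":0.035,"slide":[0,0,0],"turn":0},{"hand":0.035,"slide":[0,0,0],"turn":0},{"hand":0.035,"slide":[0,0,0],"turn":0}]'
python3 -m creep '[{"hand":0.035,"slide":[0,0,-0.02],"turn":0},{"hand":0.035,"slide":[0,0,-0.04],"turn":0},{"hand":0.035,"slide":[0,0,-0.05],"turn":0},{"hand":0.035,"slide":[0,0,0],"turn":0}]'
python3 - <<'E'
from h import *
c,s=np.cos(YC),np.sin(YC); k=O-.038*np.array([c,s]); print("knob",k)
goto(k,.15,-53)
p=snapshot("side"); cv2.imwrite("pics/s7.png",cv2.resize(p["frame"][110:290,200:420,::-1],None,fx=3.3,fy=3.3))
pt=snapshot("top"); cv2.imwrite("pics/t7.png",cv2.resize(pt["frame"][110:260,190:350,::-1],None,fx=4,fy=4,interpolation=cv2.INTER_CUBIC))
E
```

```text
clock: 12.28
tool_pos: [0.5553, 0.0885, 0.0431]
eef_rot: [0.996, -0.094, 0.001, -0.0]
contact_force: [0.3, 0.1, 0.2]
opening: 0.392
clock: 12.78
tool_pos: [0.5571, 0.0889, 0.1564]
eef_rot: [0.996, -0.094, 0.004, -0.001]
contact_force: [0.2, -0.2, -0.7]
opening: 0.397
knob [0.66066688 0.06808791]
pos [0.5571 0.0889 0.1564] yaw -10.78 tilt [ 0.0087  0.0014 -1.    ] q [-0.31  0.74  0.11  1.85 -0.14  0.55 -0.29] open 35.0
slide [0.1056 0.0011 0.0073] turn 42.22
F [ 0.24 -0.2  -0.7 ] M [-0.063  0.061 -0.043] t 12.775
```

View pics/s7.png

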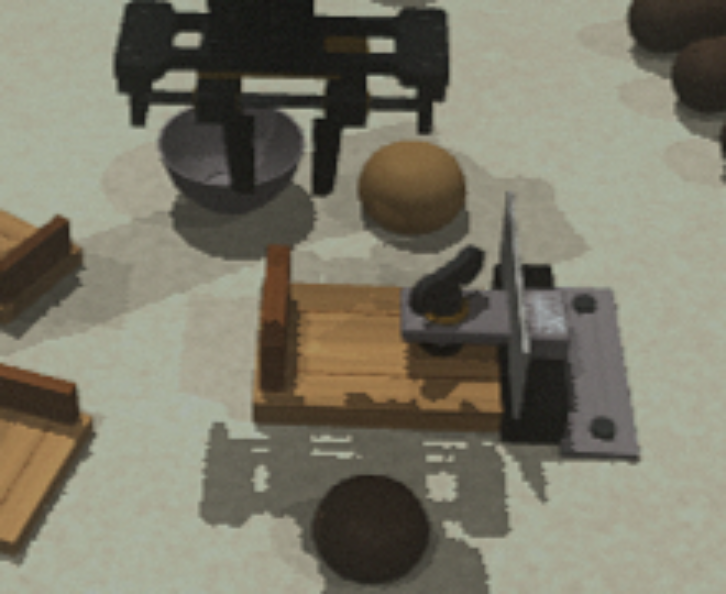

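View pics/t7.png

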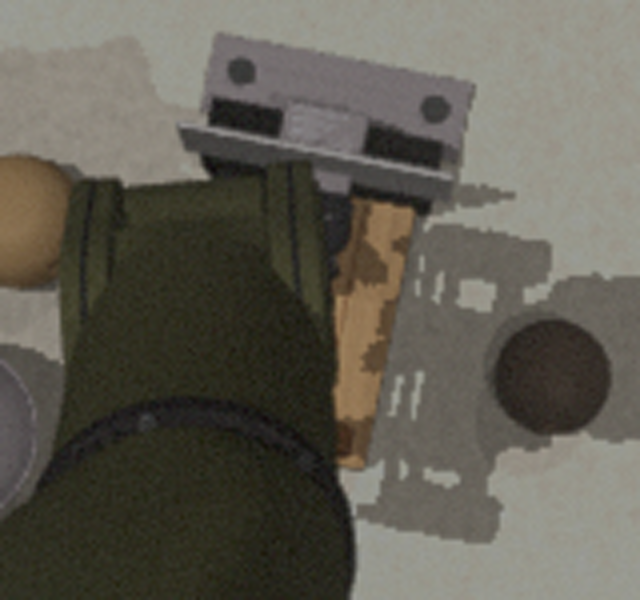

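Board is flush against the stop, square and centred, with the pad visibly above it. Now moving above the knob.

```bash
python3 -m creep '[{"hand":0.03,"slide":[0.026,0,0],"turn":0},{"hand":0.03,"slide":[0.026,0,0],"turn":0},{"hand":0.03,"slide":[0.026,0,0],"turn":0},{"hand":0.03,"slide":[0.026,0.001,0],"turn":0}]'
python3 -m creep '[{"hand":0.03,"slide":[0,0,0],"turn":10.5},{"hand":0.03,"slide":[0,0,0],"turn":10.5},{"hand":0.03,"slide":[0,0,0],"turn":10.5},{"hand":0.03,"slide":[0,0,0],"turn":10.5},{"hand":0.03,"slide":[0,0,0],"turn":0}]'
python3 - <<'E'
from h import *
goto((.6607,.0680),.068,-53)
p=snapshot("wrist"); cv2.imwrite("pics/w8.png",p["frame"][:,:,::-1]); print(pinpoint("knob_grip",p),proj(p,[.6607,.068,.079]))
p=snapshot("side"); cv2.imwrite("pics/s8.png",cv2.resize(p["frame"][80:260,240:440,::-1],None,fx=3.3,fy=3.3))
E
```

```text
clock: 13.38
tool_pos: [0.6558, 0.0682, 0.1506]
eef_rot: [0.996, -0.094, -0.002, 0.0]
contact_force: [1.2, -0.1, 0.6]
opening: 0.34
clock: 14.0
tool_pos: [0.6551, 0.0684, 0.1508]
eef_rot: [0.896, -0.443, -0.001, 0.001]
contact_force: [0.5, 0.7, -0.2]
opening: 0.341
pos [0.6551 0.0684 0.1508] yaw -52.63 tilt [-0.0029 -0.0012 -1.    ] q [-0.34  0.87  0.32  1.55 -0.35  0.78 -0.79] open 30.1
slide [ 0.0038 -0.0045  0.0828] turn 0.37
F [ 0.47  0.67 -0.23] M [-0.026  0.091  0.019] t 14.0
[{'uv': [285.5, 221.5], 'conf': 0.68}] [283.72168681 226.0640092 ]
```

View pics/w8.png

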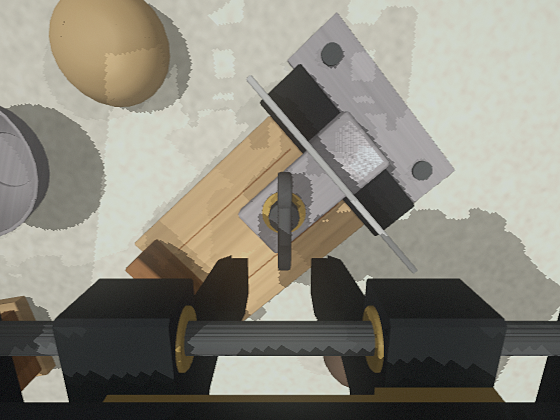

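View pics/s8.png

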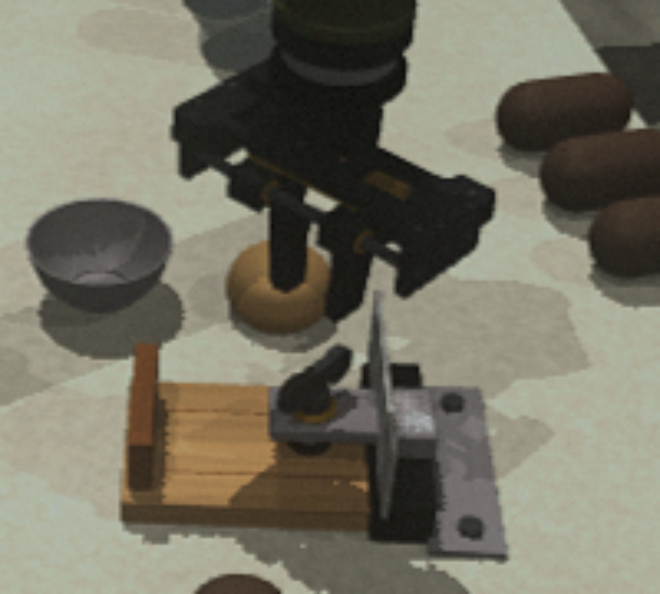

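```bash
python3 - <<'E'
from h import *
p=snapshot("wrist")
print(onplane(p,(285,221),.09),onplane(p,(285.5,221.5),.079))
s=get_state()
for z in(.06,.079,.09,.12): print(z,proj(p,[*s["tool_pos"][:2],z]))
W=cloud(p); P=W.reshape(-1,3); m=np.isfinite(P).all(1)&(P[:,2]>.083)&(P[:,2]<.097)&(np.hypot(P[:,0]-.66,P[:,1]-.068)<.037)
c,sn=np.cos(YC),np.sin(YC); X=(P[:,:2]-O)@[c,sn]; m&=X<-.003
print(cv2.minAreaRect(P[m][:,:2].astype(np.float32)*1000),m.sum())
m=np.isfinite(P).all(1)&(P[:,2]>.083)&(P[:,2]<.097)&(abs(X-.006)<.012)&(abs(P[:,0]-.7)<.1)
print("guard",cv2.minAreaRect(P[m][:,:2].astype(np.float32)*1000),m.sum())
E
```

```text
[0.66696559 0.07152873 0.09      ] [0.66427014 0.06880403 0.079     ]
0.06 [278.26548699 222.92267556]
0.079 [278.17033648 231.63149898]
0.09 [278.10775236 237.35962546]
0.12 [277.90032106 256.34515347]
((662.9558715820312, 69.22966003417969), (62.320281982421875, 8.876091957092285), 37.32732391357422) 1288
guard ((705.4493408203125, 60.43763732910156), (159.6480712890625, 4.0111188888549805), 79.28302764892578) 1711
```

```bash
python3 -m creep '[{"hand":0.03,"slide":[0.004,-0.006,0.02],"turn":0.4},{"hand":0.03,"slide":[0,0,0.02],"turn":0},{"hand":0.03,"slide":[0,0,0],"turn":0}]'
python3 - <<'E'
from h import *
goto((.6618,.0686),.069,-53)
p=snapshot("wrist"); cv2.imwrite("pics/w9.png",p["frame"][:,:,::-1])
s=get_state(); print(proj(p,[*s["tool_pos"][:2],.09]))
W=cloud(p); P=W.reshape(-1,3); m=np.isfinite(P).all(1)&(P[:,2]>.083)&(P[:,2]<.097)&(np.hypot(P[:,0]-.662,P[:,1]-.068)<.037)
c,sn=np.cos(YC),np.sin(YC); X=(P[:,:2]-O)@[c,sn]; m&=X<-.003
print(cv2.minAreaRect(P[m][:,:2].astype(np.float32)*1000),m.sum())
E
```

```text
clock: 14.58
tool_pos: [0.6612, 0.0688, 0.1097]
eef_rot: [0.894, -0.447, -0.002, 0.001]
contact_force: [-0.7, -1.1, -0.4]
opening: 0.339
pos [0.6612 0.0688 0.1097] yaw -53.14 tilt [-5.5e-03 -2.0e-04 -1.0e+00] q [-0.33  0.93  0.3   1.55 -0.37  0.72 -0.79] open 29.9
slide [ 0.0007 -0.0005  0.0407] turn -0.14
F [-0.67 -1.15 -0.4 ] M [-0.011  0.145  0.023] t 14.575
[279.06333853 264.77346747]
((662.80615234375, 69.43067932128906), (62.93390655517578, 8.677536964416504), 37.27389144897461) 1832
```

View pics/w9.png

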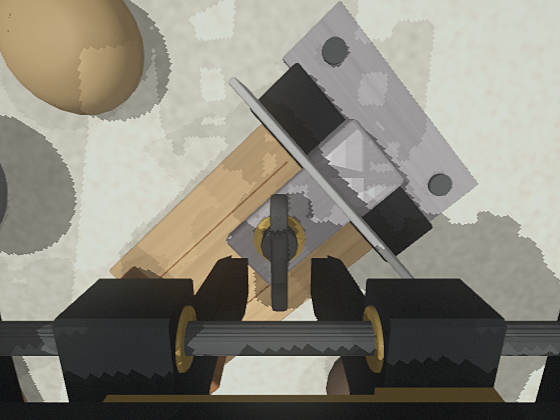

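Wings are centred between the fingers (column 279) and aligned with them. Descending to grasp height and closing.

```bash
python3 -m creep '[{"hand":0.03,"slide":[0,-0.001,0.015],"turn":0},{"hand":0.03,"slide":[0,0,0.015],"turn":0},{"hand":0.03,"slide":[0,0,0.01],"turn":0},{"hand":0.03,"slide":[0,0,0],"turn":0},{"hand":0.03,"slide":[0,0,0],"turn":0}]'
python3 - <<'E'
from h import *
goto((.6625,.0690),.069,-53)
p=snapshot("side"); cv2.imwrite("pics/s9.png",cv2.resize(p["frame"][130:260,260:420,::-1],None,fx=4.5,fy=4.5))
E
```

```text
clock: 15.25
tool_pos: [0.6643, 0.0694, 0.073]
eef_rot: [0.894, -0.447, 0.0, -0.0]
contact_force: [0.8, 0.6, -0.4]
opening: 0.34
pos [0.6643 0.0694 0.073 ] yaw -53.15 tilt [ 7.e-04 -0.e+00 -1.e+00] q [-0.32  0.99  0.28  1.56 -0.39  0.66 -0.77] open 29.9
slide [-0.0008  0.0017  0.004 ] turn -0.15
F [ 0.8   0.58 -0.36] M [-0.019  0.12  -0.009] t 15.25
```

View pics/s9.png

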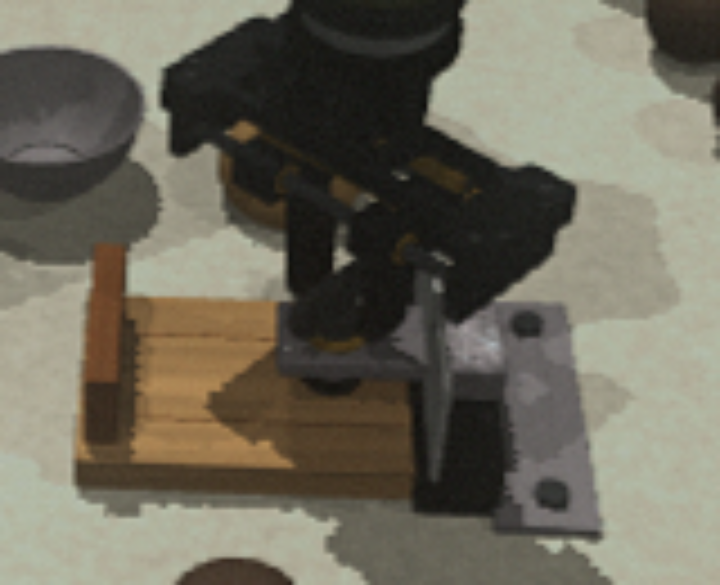

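```bash
python3 -m creep '[{"hand":0.03,"slide":[-0.0008,0.0015,0.004],"turn":0},{"hand":0.03,"slide":[0,0,0],"turn":0}]' 55
python3 -m creep '[{"hand":0.0,"slide":[0,0,0],"turn":0},{"hand":0.0,"slide":[0,0,0],"turn":0},{"hand":0.0,"slide":[0,0,0],"turn":0},{"hand":0.0,"slide":[0,0,0],"turn":0},{"hand":0.0,"slide":[0,0,0],"turn":0}]' 55
python3 - <<'E'
from h import *
goto((.6625,.0690),.069,-53)
E
```

```text
clock: 15.55
tool_pos: [0.6619, 0.0692, 0.0685]
eef_rot: [0.894, -0.447, -0.0, 0.0]
contact_force: [0.3, 0.5, -0.4]
opening: 0.334
clock: 16.18
tool_pos: [0.662, 0.0696, 0.0688]
eef_rot: [0.894, -0.447, -0.0, -0.0]
contact_force: [-1.1, 1.6, 2.1]
opening: 0.222
pos [0.662  0.0696 0.0688] yaw -53.13 tilt [-6.e-04  6.e-04 -1.e+00] q [-0.31  0.99  0.28  1.56 -0.39  0.64 -0.77] open 19.6
slide [ 0.0008  0.     -0.0002] turn -0.13
F [-1.15  1.59  2.06] M [ 0.337  0.625 -0.002] t 16.175
```

```bash
python3 -m creep '[{"hand":0.0,"slide":[0,0,0],"turn":0},{"hand":0.0,"slide":[0,0,0],"turn":0}]' 55
python3 - <<'E'
from h import *
goto((.6625,.0690),.069,-53)
p=snapshot("wrist"); cv2.imwrite("pics/w10.png",p["frame"][:,:,::-1])
p=snapshot("side"); cv2.imwrite("pics/s10.png",cv2.resize(p["frame"][150:250,290:400,::-1],None,fx=6,fy=6,interpolation=cv2.INTER_CUBIC))
E
```

```text
clock: 16.42
tool_pos: [0.662, 0.0696, 0.0687]
eef_rot: [0.894, -0.447, -0.0, -0.0]
contact_force: [-3.4, 2.6, 3.1]
opening: 0.22
pos [0.662  0.0696 0.0687] yaw -53.14 tilt [-6.e-04  6.e-04 -1.e+00] q [-0.31  0.99  0.28  1.56 -0.39  0.64 -0.77] open 19.4
slide [ 0.0008 -0.     -0.0003] turn -0.14
F [-3.38  2.61  3.06] M [ 0.409  0.705 -0.02 ] t 16.425
```

View pics/w10.png

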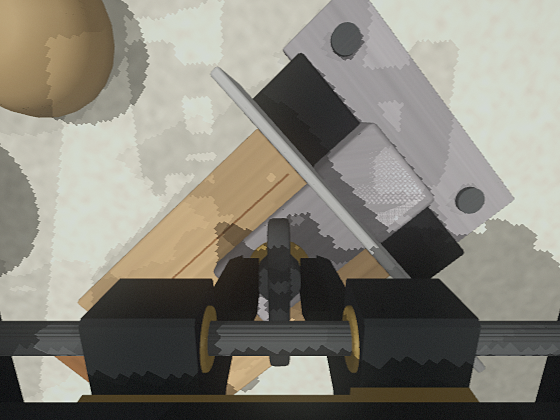

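View pics/s10.png

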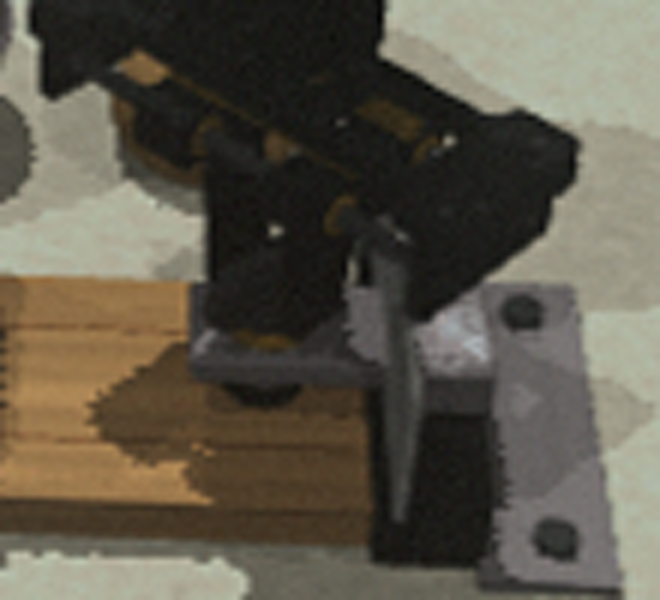

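The jaws stopped at 19.4 mm, so the tips are on the round hub below the wings, not on the 9 mm wings. I'll open, rise and measure the hub height.

```bash
python3 -m creep '[{"hand":0.035,"slide":[0,0,0],"turn":0},{"hand":0.035,"slide":[0,0,0],"turn":0},{"hand":0.035,"slide":[0,0,-0.025],"turn":0},{"hand":0.035,"slide":[0,0,0],"turn":0}]' 55
python3 - <<'E'
from h import *
goto((.6625,.0690),.079,-53)
p=snapshot("wrist"); W=cloud(p); cv2.imwrite("pics/w11.png",cv2.resize(p["frame"][190:340,200:360,::-1],None,fx=5,fy=4))
P=W.reshape(-1,3);m=np.isfinite(P).all(1)&(P[:,2]>.045)&(P[:,2]<.1); P=P[m]
d=P[:,:2]-[.6625,.0692]; a=np.radians(37.2); l=d@[np.cos(a),np.sin(a)]; t=d@[-np.sin(a),np.cos(a)]
for lo in np.arange(-.012,.040,.004):
    k=(l>=lo)&(l<lo+.004); r=[]
    for tt in np.arange(-.016,.016,.002):
        q=P[k&(t>=tt)&(t<tt+.002),2]; r.append(f"{np.median(q)*1000:3.0f}" if len(q) else " --")
    print(f"{lo*1000:4.0f}"," ".join(r))
E
```

```text
clock: 17.02
tool_pos: [0.6644, 0.0683, 0.0953]
eef_rot: [0.894, -0.448, 0.002, -0.001]
contact_force: [-0.1, -0.6, 0.6]
opening: 0.396
pos [0.6644 0.0683 0.0953] yaw -53.18 tilt [ 5.e-03 -8.e-04 -1.e+00] q [-0.32  0.95  0.29  1.55 -0.38  0.69 -0.78] open 34.9
slide [-0.0018  0.0011  0.0163] turn -0.18
F [-0.11 -0.58  0.64] M [-0.13   0.14  -0.013] t 17.025
 -12  51  52  53  --  66  85  86  86  86  85  65  65  --  53  52  51
  -8  52  53  54  66  66  67  86  86  86  85  66  66  66  53  53  89
  -4  53  53  59  66  66  83  86  86  86  86  67  66  66  53  53  88
   0  53  53  54  66  66  83  86  86  86  86  66  66  66  53  53  90
   4  52  53  53  60  64  75  86  86  86  86  67  64  55  53  53  89
   8  51  51  53  53  53  66  86  86  86  85  84  53  53  53  51  90
  12  51  51  51  51  52  54  87  88  87  87  86  52  51  51  51  50
  16  51  51  51  51  51  86  88  88  88  88  87  51  50  50  49  46
  20  51  51  51  51  51  85  88  88  89  88  87  50  48  --  --  --
  24  51  51  51  51  51  51  87  87  87  87  86  --  --  --  --  --
  28  51  51  51  51  51  51  82  83  84  84  83  --  --  --  --  --
  32  51  51  51  51  50  49  78  78  78  78  --  --  --  --  --  --
  36  51  50  50  49  --  --  --  --  --  --  --  --  --  --  --  --
```

View pics/w11.png

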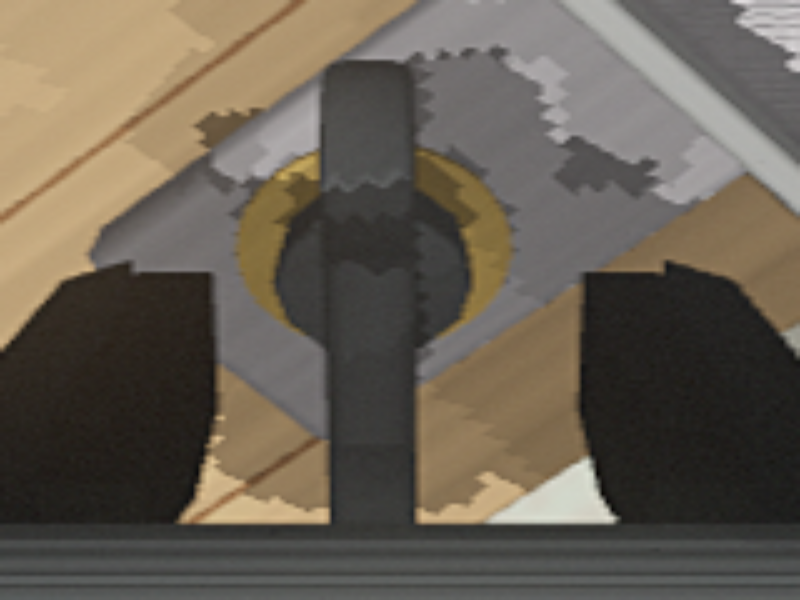

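Hub top is at ~66–67 mm and wings are above that; TCP at 79 mm puts the tips at 71 mm, clear of the hub.

```bash
python3 -m creep '[{"hand":0.03,"slide":[0,0.001,0.015],"turn":0},{"hand":0.03,"slide":[0,0,0],"turn":0},{"hand":0.03,"slide":[0,0,0],"turn":0}]' 55
python3 - <<'E'
from h import *
goto((.6612,.0683),.079,-52.8)
E
```

```text
clock: 17.45
tool_pos: [0.6611, 0.0684, 0.0778]
eef_rot: [0.894, -0.447, -0.001, 0.0]
contact_force: [-0.3, -0.1, -0.5]
opening: 0.338
pos [0.6611 0.0684 0.0778] yaw -53.15 tilt [-1.4e-03 -2.0e-04 -1.0e+00] q [-0.32  0.98  0.28  1.56 -0.39  0.66 -0.77] open 29.8
slide [ 0.0002 -0.     -0.0012] turn -0.35
F [-0.29 -0.12 -0.51] M [-0.045  0.086 -0.003] t 17.45
```

```bash
python3 -m creep '[{"hand":0.0,"slide":[0,0,-0.001],"turn":0},{"hand":0.0,"slide":[0,0,0],"turn":0},{"hand":0.0,"slide":[0,0,0],"turn":0},{"hand":0.0,"slide":[0,0,0],"turn":0},{"hand":0.0,"slide":[0,0,0],"turn":0}]' 60
python3 -c "
from h import *
goto((.6612,.0683),.079,-52.8)"
```

```text
clock: 18.08
tool_pos: [0.6614, 0.0691, 0.08]
eef_rot: [0.894, -0.447, -0.0, -0.0]
contact_force: [-2.3, 1.7, 4.4]
opening: 0.097
pos [0.6614 0.0691 0.08  ] yaw -53.13 tilt [-2.e-04  8.e-04 -1.e+00] q [-0.32  0.97  0.28  1.56 -0.39  0.66 -0.77] open 8.5
slide [0.0005 0.0006 0.001 ] turn -0.33
F [-2.28  1.67  4.42] M [0.27  0.506 0.06 ] t 18.075
```

Gripped on the wings (8.5 mm). Turning clockwise, watching the moment about the axis.

```bash
cat >> h.py <<'E'
def kn():
    s,M,y=tool(); a=(-53.13-y+360)%360
    a=a-360 if a>300 else a
    L=f"t {s['clock']:.2f} yaw {y:.2f} rot {a:.2f} theta~{.167+np.radians(a):.3f} F {np.round(s['contact_force'],1)} M {np.round(s['moment'],3)} pos {s['tool_pos'].round(4)} open {s['opening']*88.1:.1f} q7 {s['q'][6]:.2f}"
    print(L); open("log.txt","a").write(L+"\n")
E
python3 -m creep '[{"hand":0.0,"slide":[0,0,0],"turn":4},{"hand":0.0,"slide":[0,0,0],"turn":4}]' >/dev/null;python3 -c "from h import *;kn()"
python3 -m creep '[{"hand":0.0,"slide":[0,0,0],"turn":4},{"hand":0.0,"slide":[0,0,0],"turn":4}]'>/dev/null;python3 -c "from h import *;kn()"
python3 -m creep '[{"hand":0.0,"slide":[0,0,0],"turn":4}]'>/dev/null;python3 -c "from h import *;kn()"
python3 -m creep '[{"hand":0.0,"slide":[0,0,0],"turn":2}]'>/dev/null;python3 -c "from h import *;kn()"
python3 -m creep '[{"hand":0.0,"slide":[0,0,0],"turn":2}]'>/dev/null;python3 -c "from h import *;kn()"
```

```text
t 18.32 yaw -61.19 rot 8.06 theta~0.308 F [-1.8  1.9  4.1] M [0.337 0.535 0.363] pos [0.6614 0.0691 0.08  ] open 8.5 q7 -0.87
t 18.57 yaw -69.19 rot 16.06 theta~0.447 F [-1.8  2.1  4.3] M [0.285 0.595 0.408] pos [0.6613 0.0692 0.08  ] open 8.3 q7 -0.97
t 18.70 yaw -73.19 rot 20.06 theta~0.517 F [-1.6  2.   4. ] M [0.336 0.639 0.379] pos [0.6613 0.0692 0.08  ] open 8.2 q7 -1.02
t 18.82 yaw -75.14 rot 22.01 theta~0.551 F [-2.4  1.6  5.6] M [0.371 0.712 0.381] pos [0.6614 0.0692 0.08  ] open 8.4 q7 -1.05
t 18.95 yaw -77.15 rot 24.02 theta~0.586 F [-3.3  2.8  5.7] M [0.437 0.662 0.365] pos [0.6613 0.0692 0.08  ] open 8.6 q7 -1.07
```

```bash

python3 -m creep '[{"hand":0.0,"slide":[0,0,0],"turn":2}]'>/dev/null;python3 -c "from h import *;kn()"
python3 -m creep '[{"hand":0.0,"slide":[0,0,0],"turn":2}]'>/dev/null;python3 -c "from h import *;kn()"
python3 -m creep '[{"hand":0.0,"slide":[0,0,0],"turn":2}]'>/dev/null;python3 -c "from h import *;kn()"
python3 -m creep '[{"hand":0.0,"slide":[0,0,0],"turn":2}]'>/dev/null;python3 -c "from h import *;kn()"
python3 -m creep '[{"hand":0.0,"slide":[0,0,0],"turn":2}]'>/dev/null;python3 -c "from h import *;kn()"
python3 -m creep '[{"hand":0.0,"slide":[0,0,0],"turn":2}]'>/dev/null;python3 -c "from h import *;kn()"
python3 -m creep '[{"hand":0.0,"slide":[0,0,0],"turn":2}]'>/dev/null;python3 -c "from h import *;kn()"
python3 -m creep '[{"hand":0.0,"slide":[0,0,0],"turn":2}]'>/dev/null;python3 -c "from h import *;kn()"
python3 - <<'E'
from h import *
p=snapshot("wrist"); cv2.imwrite("pics/w12.png",p["frame"][:,:,::-1])
E
```

```text
t 19.07 yaw -79.15 rot 26.02 theta~0.621 F [-1.7  2.5  5.1] M [0.431 0.627 0.408] pos [0.6614 0.0692 0.08  ] open 8.3 q7 -1.10
t 19.20 yaw -81.15 rot 28.02 theta~0.656 F [-3.1  2.3  6. ] M [0.463 0.692 0.406] pos [0.6613 0.0692 0.08  ] open 8.4 q7 -1.13
t 19.32 yaw -83.16 rot 30.03 theta~0.691 F [-2.8  2.9  5.5] M [0.432 0.717 0.428] pos [0.6613 0.0692 0.08  ] open 8.3 q7 -1.15
t 19.45 yaw -85.15 rot 32.02 theta~0.726 F [-2.3  1.9  5.4] M [0.448 0.7   0.426] pos [0.6613 0.0692 0.08  ] open 8.6 q7 -1.18
t 19.57 yaw -87.15 rot 34.02 theta~0.761 F [-3.6  2.1  5.5] M [0.487 0.716 0.382] pos [0.6614 0.0693 0.08  ] open 8.5 q7 -1.20
t 19.70 yaw -89.15 rot 36.02 theta~0.796 F [-3.   2.2  5.3] M [0.458 0.701 0.399] pos [0.6613 0.0692 0.08  ] open 8.3 q7 -1.23
t 19.82 yaw -91.15 rot 38.02 theta~0.831 F [-1.5  1.6  5.4] M [0.48  0.64  0.459] pos [0.6613 0.0693 0.08  ] open 8.6 q7 -1.25
t 19.95 yaw -93.15 rot 40.02 theta~0.865 F [-1.9  1.4  4.7] M [0.455 0.753 0.43 ] pos [0.6613 0.0693 0.08  ] open 8.5 q7 -1.28
```

View pics/w12.png

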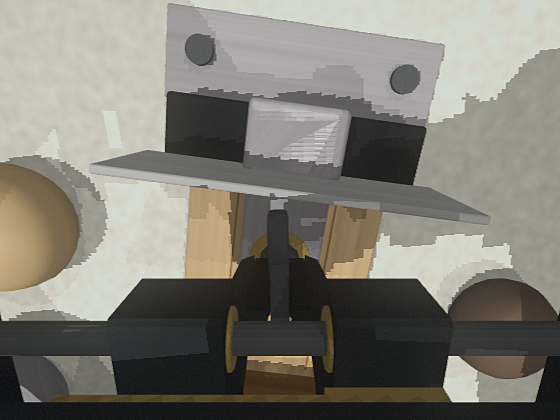

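```bash
cat >> h.py <<'E'
def kn():
    s,M,y=tool(); a=(-53.13-y+360)%360
    a=a-360 if a>300 else a
    L=f"t {s['clock']:.2f} rot {a:.2f} th {.167+np.radians(a):.3f} F {np.round(s['contact_force'],1)} Mz {s['moment'][2]:.3f} tau7 {s['joint_torque'][6]:.3f} pos {s['tool_pos'].round(4)} open {s['opening']*88.1:.1f} q7 {s['q'][6]:.2f}"
    print(L); open("log.txt","a").write(L+"\n")
E
k(){ python3 -c "from h import *;kn()"; }
python3 -m creep '[{"hand":0.0,"slide":[0,0,0],"turn":1}]'>/dev/null;k
python3 -m creep '[{"hand":0.0,"slide":[0,0,0],"turn":1}]'>/dev/null;k
python3 -m creep '[{"hand":0.0,"slide":[0,0,0],"turn":1}]'>/dev/null;k
python3 -m creep '[{"hand":0.0,"slide":[0,0,0],"turn":1}]'>/dev/null;k
python3 -m creep '[{"hand":0.0,"slide":[0,0,0],"turn":1}]'>/dev/null;k
python3 -m creep '[{"hand":0.0,"slide":[0,0,0],"turn":1}]'>/dev/null;k
```

```text
t 20.12 rot 40.97 th 0.882 F [-3.4  1.4  5.8] Mz 0.462 tau7 -0.311 pos [0.6613 0.0693 0.08  ] open 8.6 q7 -1.29
t 20.25 rot 41.98 th 0.900 F [-2.6  2.3  6.1] Mz 0.433 tau7 -0.335 pos [0.6613 0.0693 0.08  ] open 8.7 q7 -1.31
t 20.38 rot 42.97 th 0.917 F [-3.8  1.2  5.7] Mz 0.468 tau7 -0.342 pos [0.6613 0.0693 0.08  ] open 8.8 q7 -1.32
t 20.50 rot 43.97 th 0.935 F [-2.3  2.3  5.2] Mz 0.456 tau7 -0.349 pos [0.6614 0.0693 0.08  ] open 8.6 q7 -1.33
t 20.62 rot 44.97 th 0.952 F [-2.7  2.1  5.4] Mz 0.416 tau7 -0.355 pos [0.6613 0.0693 0.08  ] open 8.1 q7 -1.35
t 20.75 rot 45.97 th 0.969 F [-3.   1.7  5.1] Mz 0.427 tau7 -0.362 pos [0.6613 0.0693 0.08  ] open 8.5 q7 -1.36
```

tau7 is far less noisy than the wrist moment and is rising at ~0.38 N·m/rad, so the pad may already be biting. I'll back off to get a clean free baseline, then re-tighten evenly.

```bash

k(){ python3 -c "from h import *;kn()"; }
python3 -m creep '[{"hand":0.0,"slide":[0,0,0],"turn":-5},{"hand":0.0,"slide":[0,0,0],"turn":-5},{"hand":0.0,"slide":[0,0,0],"turn":-5},{"hand":0.0,"slide":[0,0,0],"turn":-5},{"hand":0.0,"slide":[0,0,0],"turn":-2}]'>/dev/null;k
python3 -m creep '[{"hand":0.0,"slide":[0,0,0],"turn":2},{"hand":0.0,"slide":[0,0,0],"turn":1}]'>/dev/null;k
python3 -m creep '[{"hand":0.0,"slide":[0,0,0],"turn":1},{"hand":0.0,"slide":[0,0,0],"turn":1}]'>/dev/null;k
python3 -m creep '[{"hand":0.0,"slide":[0,0,0],"turn":1},{"hand":0.0,"slide":[0,0,0],"turn":1}]'>/dev/null;k
python3 -m creep '[{"hand":0.0,"slide":[0,0,0],"turn":1},{"hand":0.0,"slide":[0,0,0],"turn":1}]'>/dev/null;k
python3 -m creep '[{"hand":0.0,"slide":[0,0,0],"turn":1},{"hand":0.0,"slide":[0,0,0],"turn":1}]'>/dev/null;k
python3 -m creep '[{"hand":0.0,"slide":[0,0,0],"turn":1},{"hand":0.0,"slide":[0,0,0],"turn":1}]'>/dev/null;k
python3 -m creep '[{"hand":0.0,"slide":[0,0,0],"turn":1},{"hand":0.0,"slide":[0,0,0],"turn":1}]'>/dev/null;k
python3 -m creep '[{"hand":0.0,"slide":[0,0,0],"turn":1},{"hand":0.0,"slide":[0,0,0],"turn":1}]'>/dev/null;k
python3 -m creep '[{"hand":0.0,"slide":[0,0,0],"turn":1},{"hand":0.0,"slide":[0,0,0],"turn":1}]'>/dev/null;k
python3 -m creep '[{"hand":0.0,"slide":[0,0,0],"turn":1},{"hand":0.0,"slide":[0,0,0],"turn":1}]'>/dev/null;k
python3 -m creep '[{"hand":0.0,"slide":[0,0,0],"turn":1},{"hand":0.0,"slide":[0,0,0],"turn":1}]'>/dev/null;k
```

```text
t 21.38 rot 24.06 th 0.587 F [-1.9  2.1  5.7] Mz -0.372 tau7 0.304 pos [0.6613 0.0692 0.08  ] open 8.8 q7 -1.07
t 21.62 rot 27.04 th 0.639 F [-4.4  3.3  7. ] Mz 0.396 tau7 -0.327 pos [0.6614 0.0692 0.08  ] open 8.1 q7 -1.11
t 21.88 rot 29.03 th 0.674 F [-3.   3.1  6.4] Mz 0.386 tau7 -0.289 pos [0.6614 0.0692 0.08  ] open 8.3 q7 -1.14
t 22.12 rot 31.03 th 0.708 F [-3.   2.8  5.6] Mz 0.407 tau7 -0.288 pos [0.6614 0.0692 0.08  ] open 8.5 q7 -1.16
t 22.38 rot 33.03 th 0.743 F [-3.4  2.3  6.7] Mz 0.370 tau7 -0.288 pos [0.6613 0.0692 0.0799] open 8.7 q7 -1.19
t 22.62 rot 35.03 th 0.778 F [-3.5  2.1  5.8] Mz 0.393 tau7 -0.289 pos [0.6613 0.0692 0.08  ] open 8.4 q7 -1.22
t 22.88 rot 37.02 th 0.813 F [-2.7  2.9  6.1] Mz 0.452 tau7 -0.303 pos [0.6613 0.0693 0.0799] open 8.3 q7 -1.24
t 23.12 rot 39.01 th 0.848 F [-2.8  2.2  6.8] Mz 0.406 tau7 -0.316 pos [0.6613 0.0693 0.08  ] open 8.3 q7 -1.27
t 23.38 rot 41.01 th 0.883 F [-2.8  2.3  6.3] Mz 0.476 tau7 -0.329 pos [0.6613 0.0692 0.08  ] open 8.8 q7 -1.29
t 23.62 rot 43.01 th 0.918 F [-2.7  2.5  5.7] Mz 0.489 tau7 -0.342 pos [0.6614 0.0692 0.08  ] open 8.4 q7 -1.32
t 23.88 rot 45.00 th 0.952 F [-2.8  2.4  6.4] Mz 0.452 tau7 -0.355 pos [0.6613 0.0693 0.08  ] open 8.6 q7 -1.35
t 24.12 rot 47.00 th 0.987 F [-3.2  2.5  5.6] Mz 0.451 tau7 -0.368 pos [0.6613 0.0693 0.08  ] open 8.3 q7 -1.37
```

Clean hinge: baseline 0.289, bite at rot ≈34.9° (θ≈0.776). The target is +0.36 rad, which gives rot ≈55.7° and tau7 ≈0.43.

```bash

k(){ python3 -c "from h import *;kn()"; }
python3 -m creep '[{"hand":0.0,"slide":[0,0,0],"turn":1},{"hand":0.0,"slide":[0,0,0],"turn":1}]'>/dev/null;k
python3 -m creep '[{"hand":0.0,"slide":[0,0,0],"turn":1},{"hand":0.0,"slide":[0,0,0],"turn":1}]'>/dev/null;k
python3 -m creep '[{"hand":0.0,"slide":[0,0,0],"turn":1},{"hand":0.0,"slide":[0,0,0],"turn":1}]'>/dev/null;k
python3 -m creep '[{"hand":0.0,"slide":[0,0,0],"turn":1},{"hand":0.0,"slide":[0,0,0],"turn":1}]'>/dev/null;k
python3 -m creep '[{"hand":0.0,"slide":[0,0,0],"turn":0.7}]'>/dev/null;k
python3 -c "
from h import *
p=snapshot('wrist'); cv2.imwrite('pics/w13.png',p['frame'][:,:,::-1])
p=snapshot('side'); cv2.imwrite('pics/s13.png',cv2.resize(p['frame'][150:250,290:400,::-1],None,fx=6,fy=6,interpolation=cv2.INTER_CUBIC))"
```

```text
t 24.38 rot 49.00 th 1.022 F [-3.1  1.8  5.9] Mz 0.490 tau7 -0.381 pos [0.6613 0.0693 0.08  ] open 8.6 q7 -1.40
t 24.62 rot 51.00 th 1.057 F [-3.6  1.7  6.1] Mz 0.493 tau7 -0.394 pos [0.6613 0.0693 0.08  ] open 8.3 q7 -1.42
t 24.88 rot 52.99 th 1.092 F [-3.1  2.8  5.4] Mz 0.491 tau7 -0.407 pos [0.6613 0.0693 0.0799] open 8.4 q7 -1.45
t 25.12 rot 54.99 th 1.127 F [-3.5  2.4  5.7] Mz 0.548 tau7 -0.420 pos [0.6614 0.0693 0.08  ] open 8.8 q7 -1.48
t 25.25 rot 55.68 th 1.139 F [-4.   2.6  5.9] Mz 0.512 tau7 -0.468 pos [0.6614 0.0693 0.08  ] open 8.1 q7 -1.49
```

View pics/s13.png

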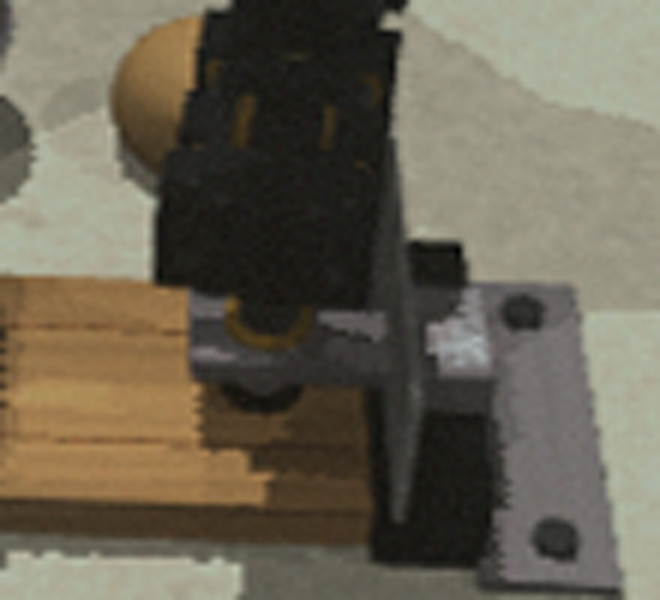

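View pics/w13.png

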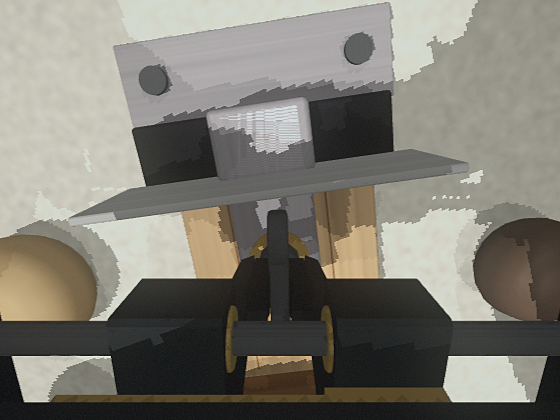

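Wings stayed aligned with the fingers (no slip), and the board is still flush at the stop (edge ~(372,520)). Releasing and rising.

```bash

python3 -m creep '[{"hand":0.03,"slide":[0,0,0],"turn":0},{"hand":0.03,"slide":[0,0,0],"turn":0},{"hand":0.03,"slide":[0,0,0],"turn":0},{"hand":0.03,"slide":[0,0,0],"turn":0}]'
python3 -m creep '[{"hand":0.03,"slide":[0,0,-0.02],"turn":0},{"hand":0.03,"slide":[0,0,-0.04],"turn":0},{"hand":0.03,"slide":[0,0,-0.05],"turn":0},{"hand":0.03,"slide":[0,0,-0.03],"turn":0},{"hand":0.03,"slide":[0,0,0],"turn":0}]'
python3 - <<'E'
from h import *
p=snapshot("wrist"); cv2.imwrite("pics/w14.png",p["frame"][:,:,::-1])
W=cloud(p); P=W.reshape(-1,3); c,sn=np.cos(YC),np.sin(YC); X=(P[:,:2]-O)@[c,sn]
m=np.isfinite(P).all(1)&(P[:,2]>.08)&(P[:,2]<.097)&(np.hypot(P[:,0]-.661,P[:,1]-.068)<.037)&(X<-.003)
r=cv2.minAreaRect(P[m][:,:2].astype(np.float32)*1000);print(r,m.sum())
p=snapshot("side"); cv2.imwrite("pics/s14.png",cv2.resize(p["frame"][110:290,200:420,::-1],None,fx=3.3,fy=3.3))
W=cloud(p);P=W.reshape(-1,3);m=np.isfinite(P).all(1)&(P[:,2]>.055)&(P[:,2]<.066)&(P[:,0]<.6)&(P[:,0]>.5)&(abs(P[:,1]-.088)<.07)
r=cv2.minAreaRect(P[m][:,:2].astype(np.float32)*1000);print("fence",r,m.sum())
goto((0.66,.07),.2,-100)
E
```

```text
clock: 25.85
tool_pos: [0.6616, 0.0683, 0.0795]
eef_rot: [-0.582, 0.813, -0.0, -0.0]
contact_force: [-0.8, -1.1, 0.3]
opening: 0.339
clock: 26.48
tool_pos: [0.6635, 0.0679, 0.2239]
eef_rot: [-0.582, 0.813, -0.002, 0.003]
contact_force: [0.4, -0.6, 0.2]
opening: 0.341
((662.7127075195312, 68.41883850097656), (8.962324142456055, 65.35171508789062), 72.99205017089844) 762
fence ((551.8121948242188, 87.21552276611328), (103.78358459472656, 15.9351806640625), 79.24803161621094) 245
pos [0.6612 0.0687 0.22  ] yaw -108.85 tilt [ 1.e-04  5.e-04 -1.e+00] q [-0.49  0.86  0.65  1.49 -0.58  0.99 -1.58] open 30.2
slide [-0.0008  0.0016  0.02  ] turn -8.85
F [-0.52  0.44 -0.27] M [ 0.022  0.164 -0.017] t 26.575
```

View pics/w14.png

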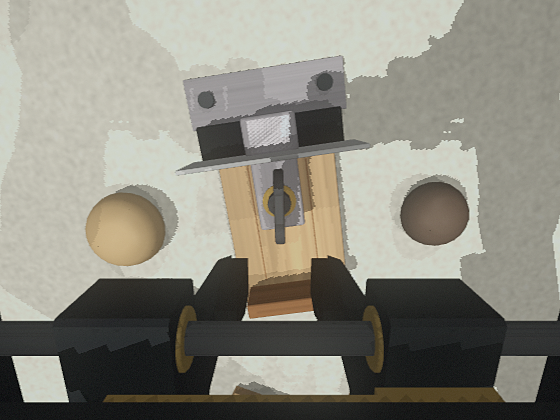

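View pics/s14.png

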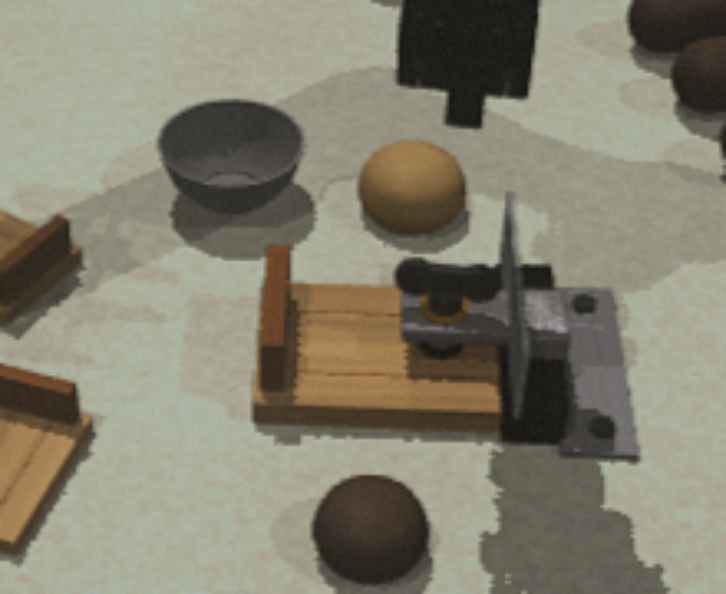

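Wings rest where they were left, the fence yaw is −10.75° (square with the holder), the rolls and bowl are untouched, and the gripper is clear.

```bash
python3 -c "
from plant import *
print(finish_job())"
```

```text
the job is handed in; nothing more can be done
None
```

I slid the board home against the stop, clamped it with the wing knob, let go, and handed the job in at about 27 s; no verdict was reported.

**Board:** I pinched its fence, squared and centred it, and crept it onto the stop; the wrist force read about 6 N at most against the stop. After the job it was parallel to the holder within the measurement (both −10.75° yaw). It was centred within about 1–2 mm, with no gap visible at the stop.

**Knob:** The first grasp landed on the hub below the wings (jaws stopped at 19 mm), so I re-gripped higher, on the wings. The joint-7 torque showed the pad biting at about 0.78 rad. I backed off once for a clean baseline, then tightened about 0.36 rad past the bite, where the torque had risen about 0.135 N m. That should give roughly 35 N.

**Checks that disagreed:**
- **Wing angle:** after release it measured about 1.7° short of where I left the gripper. That is near the measurement noise, and would cost at most about 3 N of grip.
- **Positions:** the cameras differed from each other by about 3 mm, so I averaged them. The force at the stop confirmed contact.
- **Grip force:** it is worked out from torque and angle, not measured directly.

The rolls and bowl looked unmoved, the fingers stayed clear of the guard in every picture, and the gripper ended about 14 cm above its knob-grasp height, touching nothing.

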